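# Strip the electronics stack off a robot base

## Robot

A 7-joint arm with a two-finger parallel gripper is mounted at the origin on the work surface. World frame = base frame: x ahead of the robot, y to its left, z up, the work surface at z = 0. Lengths are in m, angles in rad, forces in N, time in s.
With the tool pointing down it reaches from about 0.4 to 0.85 m from the base axis. Payload 10.4 kg.
Tool frame: the origin (TCP) lies at the very end of the fingers, on their centre line; the grasp point (between the pads) lies 19 mm behind it (manip.grip_depth is the distance from the TCP to the grasp point, in m); z points along the fingers, y is the direction in which the jaws open and shut (so a half turn about z gives the same grasp; the last joint's range is limited). The gripper opens to 85 mm and grips with 20 to 120 N. Pads are 22 mm wide; open, the fingers measure 114 mm over their backs; the gripper's body (76 mm by 85 mm) begins 54 mm behind the grasp point. The pads swing forward as they close: fully open they stand 13 mm farther back than shut.
Start: joints at [-1.177, 0.332, -0.065, 1.46, 0.022, 1.35, -0.088], TCP at [0.253, 0.572, 0.231] pointing down, gripper open.
Joint ranges: [-2.6, 2.6], [-0.5, 2.12], [-1.47, 1.34], [0.16, 2.42], [-1.27, 4.41], [0.06, 2.06], [-2.6, 2.6]. Speed limits (rad/s): [2.22, 2.22, 2.79, 2.79, 3.14, 3.14, 3.14].

## Interface

Orientations are given as a unit quaternion [x, y, z, w].
In Python, from workcell import manip gives the robot as it stands.
- The arm moves only by the tool step_arm, never from a script. Its argument "motion" is a list of rows, each a list of 6 numbers: the shift along the tool's x, y, z in mm, then the turn, a rotation vector about the tool's x, y, z in degrees. A call has 1 to 20 rows; each row shifts and turns the pose as measured when the row begins, along the tool's axes as they then stand; what a row does not reach is not made up. A row lasts 1/8 s, in which the tool goes at most 62.5 mm and 10.7 degrees, less where a joint would pass 70% of its speed; a pose out of reach is approached as far as the arm can. A call with a gripper value outside its range is refused whole. "jaw" is the finger opening in mm, from 0 to 85.4, set as the call begins (left out, the last holds). The fingers move at their own pace and stop on an object; "force" is the grip in N (left out, the last holds). Time passes only in rows, so rows that do not move let the fingers close. It gives the time, the measured TCP pose, the force and the opening at its end, in the units of the state.
- manip.get_obs(): the state, without advancing time (a new reading comes with each control period).
- manip.camera(name): name is "side" or "top"; returns the picture (420x560x3 uint8, blue, green, red); there is no depth.
- manip.camera_info(name): a dict with "camera_matrix" (3x3 intrinsics, pixels), "R" (3x3) and "t" (3): a world point X has camera coordinates R X + t. Camera axes: x right, y down, z forward; pixel columns grow to the right and rows downward; lengths in m; the calibration is good to about 2 mm. A picture is of the moment at which its call begins. camera_info takes no time and is no camera call.
- manip.hand_in(): hands the job in, once; it reports no verdict.
The state is a dict: "clock": time; "joint_pos": joint angles; "joint_velocities": joint speeds; "tau": joint torques, N m; "position": TCP position; "ee_rot": TCP orientation; "ft_force": force on the tool from outside, world axes, zero at the start; "torque": the same for the moment, N m; "grip_width": opening from 0.0 (shut) to 1.0 (fully open).
Only numpy, scipy, OpenCV 4.12 (cv2) and the standard library are available. Lean on these libraries where they do the work, as an engineer would, in place of code of your own. Each camera call takes 0.05 s, during which the arm holds its last target.

## Task

The electronics of a student robot are stacked on its bare punched-steel base: take the stack apart and put each part away in its own place - the bumper switch in the empty middle nest of the white switch rack, the breadboard on the aluminium carrier plate, the battery pack in the charger bay and the controller in its green test dock. Lower each part in, do not drop it, so that it lies flat on the floor of its place inside the corner guides, and do not knock over the coffee cup.

Things in the scene. Friction and masses are not known exactly. Their poses are not given: they have to be found in the camera images.
- bumper_center (a point): Bumper switch (loose): square red plastic housing 38 x 38 mm, 22 mm tall, with a round black rubber cap 33 mm across on top; 36 mm tall in all, about 35 g. It starts on top of the stack, on the breadboard, cap up. This point is its centre, 18 mm above its underside; z up, x and y along the housing's sides. Grip the housing, not the cap.
- breadboard_center (a point): Solderless breadboard (loose): flat cream-white plastic board 55 mm along its x, 82 mm along its y, 9.5 mm thick, about 45 g, without wires. It starts under the bumper switch, lying on either the battery pack or the controller. This point is at its centre, 4.75 mm above its underside; z up.
- battery_center (a point): Battery pack (loose): smooth grey plastic brick with black ends and a blank white label, 46 mm along its x, 120 mm along its y, 28 mm tall, about 320 g. It lies on the steel base, alone or under the breadboard, about 110 mm from the controller. It may go in either way round (contacts under its middle). This point is its centre, 14 mm above its underside; z up.
- controller_center (a point): Robot controller (loose): black plastic case with a row of sockets along each long side of the top and a green seam, 58 mm along its x, 110 mm along its y, 28 mm tall, about 190 g. It lies on the steel base, alone or under the breadboard. It may go in either way round. This point is its centre, 14 mm above its underside; z up.
- charger_bay (a point): Place of the battery: black desk charger 74 x 176 mm, fixed. This point is the centre of the bay's floor, 12 mm above the table, z up. The bay is 62 mm along x, 136 mm along y, with corner guides 5 mm thick that rise 8 mm above the floor; its sides at +x and -x are open for 66 mm in the middle for the fingers. A housing 23 mm higher than the floor stands beyond the bay's +y end.
- dock_bay (a point): Place of the controller: test dock, a green circuit board 86 x 152 mm, fixed. This point is the centre of the bay's floor, 10 mm above the table, z up. The bay is 74 mm along x, 126 mm along y, with white corner guides 4 mm thick that rise 8 mm above the floor; its sides at +x and -x are open for 64 mm in the middle. A black pin row 14 mm higher than the floor stands beyond the +y end.
- carrier_bay (a point): Place of the breadboard: bare aluminium plate 85 x 126 mm, fixed. This point is the centre of the plate's top (6 mm above the table), z up; the room between its corner lips is 71 mm along x and 98 mm along y; the lips are 3 mm thick and 4 mm high, and the long sides (+x and -x) are open for 68 mm in the middle.
- rack_nest (a point): Place of the bumper switch: white rack 64 x 178 mm, fixed, three nests in a row along y, the outer two filled with fixed switches. This point is the centre of the empty middle nest's floor, 4 mm above the table, z up. Nest 54 x 54 mm, corner guides 8 mm high, 4 mm thick; the +x and -x sides are open for 38 mm for the fingers (along y the neighbours leave only 20 mm each side).
- cup: Lidded paper coffee cup (loose), 113 mm tall, 84 mm across at the top, standing beyond the steel base, near the far side of the work area; not to be knocked over. Origin at the centre of its underside.

How it is judged:
At the end, for the whole second after the job is handed in: Bumper switch in the rack's middle nest, breadboard on the carrier, battery in the charger bay, controller in the dock bay: each within 13 mm of its place's centre, underside within 3 mm of the floor (breadboard 2 mm), flat to 3 degrees (switch 6), released and at rest (horizontal distance between bumper_center and rack_nest below 0.013 m and z of bumper_center in the frame of rack_nest below 0.021 m and angle between bumper_center's own z axis and vertical below 0.1 rad and linear speed of each of bumper, breadboard, battery, controller below 0.02 m/s and horizontal distance between breadboard_center and carrier_bay below 0.013 m and z of breadboard_center in the frame of carrier_bay below 0.007 m and angle between each of breadboard_center, battery_center, controller_center's own z axis and vertical below 0.06 rad and horizontal distance between battery_center and charger_bay below 0.013 m and z of battery_center in the frame of charger_bay below 0.017 m and horizontal distance between controller_center and dock_bay below 0.013 m and z of controller_center in the frame of dock_bay below 0.017 m); the robot touches nothing.
It fails at once if a part was dropped (fell free faster than 0.8 m/s, that is from more than about 3 cm) ((linear speed of bumper above 0.8 m/s and contact force between the fingers and bumper below 0.05 N) or (linear speed of breadboard above 0.8 m/s and contact force between the fingers and breadboard below 0.05 N) or (linear speed of battery above 0.8 m/s and contact force between the fingers and battery below 0.05 N) or (linear speed of controller above 0.8 m/s and contact force between the fingers and controller below 0.05 N)).
It fails at once if the coffee cup was knocked over (angle between cup's own z axis and vertical above 0.5 rad).
It also fails if it takes over 106 s, if anything falls off the work surface, if the arm or the gripper's body presses on something with over 40 N, if the wrist force passes 120 N, or if a joint passes its speed limit or range.

## Working session

There is one attempt and no reset: what is moved stays moved. The work goes in short steps, Python scripts to look and compute and a tool call to move; the robot and the scene stay as the last step left them, time stands still between calls to the robot, and variables do not carry over. Pictures are saved under pics/ and viewed, and the job is handed in when it is done.

Besides the shell and the picture viewer there is one more tool, called by a JSON object that holds its "method" and its "body", one argument or row to a line. step_arm: Moves the arm, as the interface text tells. Its arguments: {"type":"object","properties":{"motion":{"type":"array"},"jaw":{"type":"number"},"force":{"type":"number"}},"required":["motion"]}

```bash
ls; mkdir -p pics; python3 - <<'E'
from workcell import manip
import cv2
for n in("top","side"):
    im=manip.camera(n); cv2.imwrite(f"pics/{n}0.png",im)
    i=manip.camera_info(n); print(n,i)
print(manip.get_obs(), manip.grip_depth)
E
```

```text
pics
top {'camera_matrix': array([[383.09845387,   0.        , 279.55434769],
       [  0.        , 383.09845387, 207.83524286],
       [  0.        ,   0.        ,   1.        ]]), 'R': array([[ 0.0286219 , -0.99902235, -0.03369179],
       [-0.99509392, -0.02528359, -0.09564951],
       [ 0.09470415,  0.03626416, -0.99484473]]), 't': array([-0.00573978,  0.58829231,  0.81645707])}
side {'camera_matrix': array([[443.87793341,   0.        , 276.60514379],
       [  0.        , 443.87793341, 216.27168925],
       [  0.        ,   0.        ,   1.        ]]), 'R': array([[ 0.72376677, -0.68981148, -0.01793823],
       [-0.36377311, -0.35933146, -0.85938934],
       [ 0.58637086,  0.62852289, -0.51100703]]), 't': array([-0.44328841,  0.28252831,  0.62802592])}
{'clock': 0.1, 'joint_pos': array([-1.17659757,  0.33279823, -0.0647028 ,  1.4608556 ,  0.02156603,
        1.3499024 , -0.08849783]), 'joint_velocities': array([-0.00087467,  0.00026008, -0.00186204, -0.00286359, -0.00030515,
        0.00128106,  0.00111392]), 'tau': array([ 1.11869300e-03, -6.26746058e+01,  4.87785065e-02, -3.92433393e+01,
        1.61521405e-02,  7.03046360e-03, -3.71603718e-06]), 'position': array([0.25287656, 0.57118912, 0.23060284]), 'ee_rot': array([ 2.06886050e-01,  9.78364840e-01, -6.23618691e-04, -1.19739187e-04]), 'ft_force': array([-0.1736869 ,  0.32279952,  0.28964206]), 'torque': array([-0.0183907 , -0.01752323,  0.00444534]), 'grip_width': 1.00404013466185} 0.0187
```

View pics/top0.png

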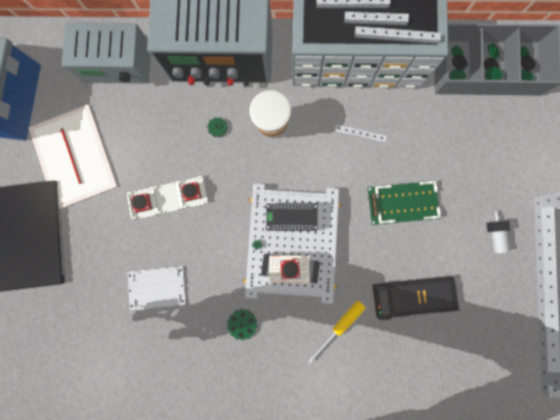

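View pics/side0.png

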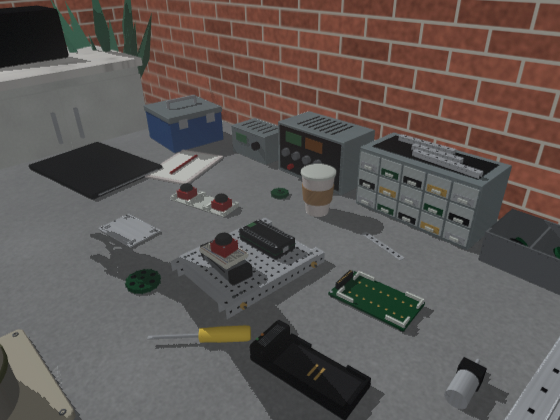

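```bash
cat > h.py <<'E'
import numpy as np, cv2
from workcell import manip
I={n:manip.camera_info(n) for n in("top","side")}
def ray(n,u,v):
    i=I[n]; R=i["R"]; C=-R.T@i["t"]
    d=R.T@np.linalg.solve(i["camera_matrix"],[u,v,1.]); return C,d/np.linalg.norm(d)
def plane(n,u,v,z):
    C,d=ray(n,u,v); return C+d*(z-C[2])/d[2]
def proj(n,X):
    i=I[n]; p=i["camera_matrix"]@(i["R"]@np.array(X,float)+i["t"]); return p[:2]/p[2]
def tri(a,b):
    C1,d1=ray("top",*a);C2,d2=ray("side",*b)
    s=np.linalg.lstsq(np.c_[d1,-d2],C2-C1,rcond=None)[0]
    p,q=C1+s[0]*d1,C2+s[1]*d2
    return (p+q)/2,np.linalg.norm(p-q)
def crop(im,name,x0,y0,x1,y1,k):
    c=cv2.resize(im[y0:y1,x0:x1],None,fx=k,fy=k,interpolation=cv2.INTER_CUBIC); cv2.imwrite("pics/"+name,c)
E
python3 - <<'E'
from h import *
t=cv2.imread("pics/top0.png");s=cv2.imread("pics/side0.png")
crop(t,"t_a.png",110,165,350,345,3.33)
crop(t,"t_b.png",340,165,480,335,3.5)
crop(s,"s_a.png",90,170,340,330,3.2)
crop(s,"s_b.png",240,260,440,415,3.8)
E
```

```text
(no output)
```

View pics/t_a.png

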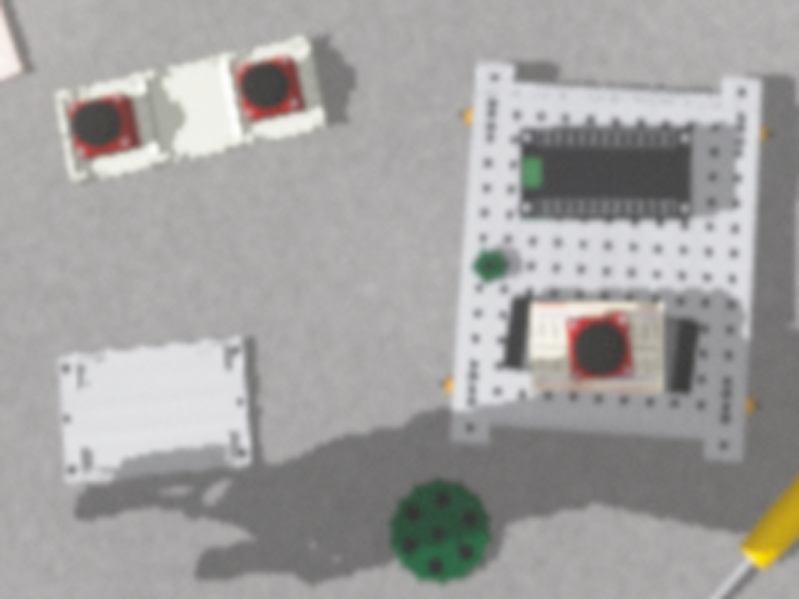

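View pics/t_b.png

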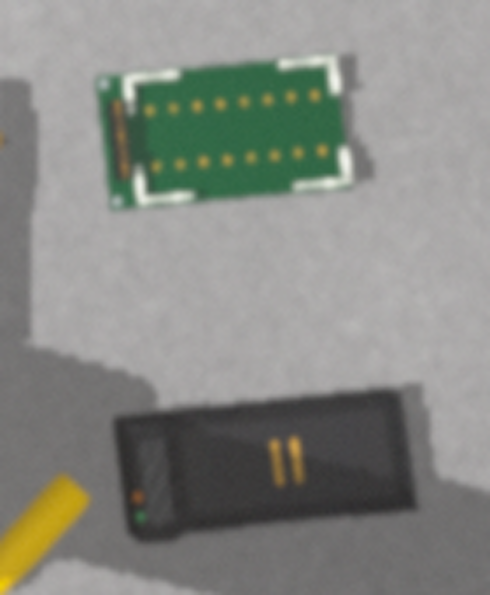

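View pics/s_a.png

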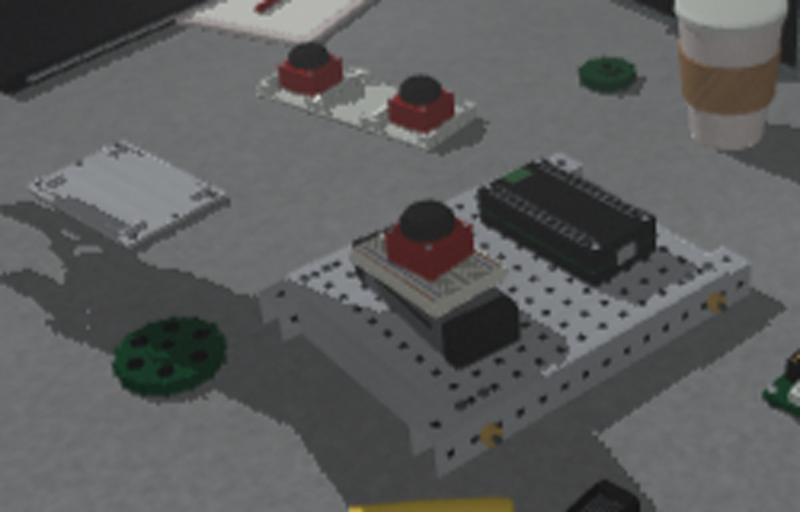

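View pics/s_b.png

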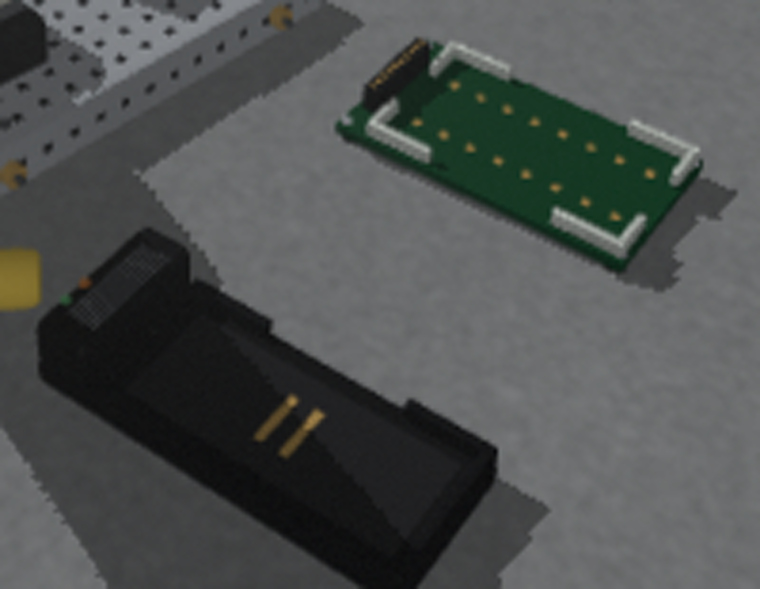

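```bash
cat > m.py <<'E'
from h import *
A=lambda u,v:(110+(u+.5)/3.33-.5,165+(v+.5)/3.33-.5)
B=lambda u,v:(340+(u+.5)/3.5-.5,165+(v+.5)/3.5-.5)
SA=lambda u,v:(90+(u+.5)/3.2-.5,170+(v+.5)/3.2-.5)
SB=lambda u,v:(240+(u+.5)/3.8-.5,260+(v+.5)/3.8-.5)
np.set_printoptions(precision=4,suppress=True)
def quad(name,f,cs,z,cam="top"):
    P=np.array([plane(cam,*f(*c),z) for c in cs]); c=P.mean(0)
    # order: UL, UR, LR, LL in top image ; +y is left, +x up
    ydir=(P[0]-P[1]+P[3]-P[2])[:2]; xdir=(P[0]-P[3]+P[1]-P[2])[:2]
    print(name,c,"len y %.1f %.1f x %.1f %.1f mm"%tuple(1e3*np.linalg.norm(P[a]-P[b]) for a,b in((0,1),(3,2),(0,3),(1,2))),
      "yaw of x: from y %.1f from x %.1f"%(np.degrees(np.arctan2(-ydir[0],ydir[1])),np.degrees(np.arctan2(xdir[1],xdir[0]))))
E
python3 - <<'E'
from m import *
print("controller tri")
for a,b in(((520,217),(480,190)),((520,127),(545,158)),((690,127),(656,213)),((690,217),(600,247))): print(tri(A(*a),SA(*b)))
print("base corners",[tri(A(*a),SA(*b)) for a,b in(((478,64),(0,0)),) if 0])
print("contacts",tri(B(287,461),SB(289,427)))
print("caps",tri(A(98,125),SA(309,55)),tri(A(268,85),SA(420,88)),tri(A(600,347),SA(428,218)))
quad("dock",B,[(127,77),(336,57),(352,184),(140,207)],.018)
quad("carrier",A,[(60,357),(244,337),(254,465),(66,482)],.006)
quad("rack",A,[(55,92),(312,38),(327,124),(72,182)],.010)
print("nest by caps",(plane("top",*A(98,125),.04)+plane("top",*A(268,85),.04))/2)
print("contacts",plane("top",*B(287,461),.012),plane("side",*SB(289,427),.012))
print("charger right edge",plane("top",*B(402,390),.02),plane("top",*B(416,507),.02))
E
```

```text
controller tri
(array([0.539 , 0.0364, 0.0539]), np.float64(0.002238234255681746))
(array([0.5973, 0.038 , 0.0528]), np.float64(0.0032783480187037837))
(array([ 0.5982, -0.0698,  0.0574]), np.float64(2.06297465907953e-06))
(array([ 0.5428, -0.0725,  0.0592]), np.float64(0.005163268721943968))
base corners []
contacts (array([ 0.4046, -0.3036,  0.0115]), np.float64(0.00017923199844200298))
caps (array([0.5929, 0.3224, 0.0326]), np.float64(0.0011488658369072358)) (array([0.6217, 0.2097, 0.0334]), np.float64(0.0007527735906578785)) (array([ 0.46  , -0.0164,  0.0935]), np.float64(0.00018960889840473048))
dock [ 0.6092 -0.2725  0.018 ] len y 132.1 133.0 x 82.9 80.9 mm yaw of x: from y 7.3 from x 6.2
carrier [0.4034 0.2819 0.006 ] len y 126.2 127.6 x 83.3 85.2 mm yaw of x: from y 7.4 from x 7.1
rack [0.6075 0.2681 0.01  ] len y 181.2 179.1 x 63.7 60.5 mm yaw of x: from y 13.8 from x 13.6
nest by caps [0.6064 0.2637 0.04  ]
contacts [ 0.4046 -0.3034  0.012 ] [ 0.4043 -0.3039  0.012 ]
charger right edge [ 0.4509 -0.371   0.02  ] [ 0.3805 -0.3784  0.02  ]
```

```bash
python3 - <<'E'
from m import *
b=.0275
print("nest by caps",(plane("top",*A(98,125),.033)+plane("top",*A(268,85),.033))/2)
quad("bumper",A,[(566,320),(628,313),(636,372),(576,379)],b+.0375+.022)
quad("bread",A,[(530,300),(664,305),(664,392),(530,388)],b+.0375)
quad("batt",A,[(512,297),(698,320),(692,392),(502,368)],b+.028)
quad("contr",A,[(521,127),(690,127),(690,217),(520,217)],b+.028)
C=cv2.imread("pics/top0.png"); crop(C,"t_c.png",240,175,350,305,4.6)
S=cv2.imread("pics/side0.png"); crop(S,"s_c.png",165,210,330,320,4.8)
E
```

```text
nest by caps [0.6073 0.2661 0.033 ]
bumper [ 0.4602 -0.0171  0.087 ] len y 37.9 36.5 x 35.9 35.7 mm yaw of x: from y 8.2 from x 10.3
bread [ 0.4587 -0.0142  0.065 ] len y 83.8 83.2 x 54.4 53.5 mm yaw of x: from y -0.1 from x 1.5
batt [ 0.4594 -0.0165  0.0555] len y 118.3 120.3 x 44.9 44.9 mm yaw of x: from y -5.3 from x -5.0
contr [ 0.5683 -0.0164  0.0555] len y 108.2 108.1 x 57.7 57.5 mm yaw of x: from y 1.5 from x 1.2
```

View pics/t_c.png

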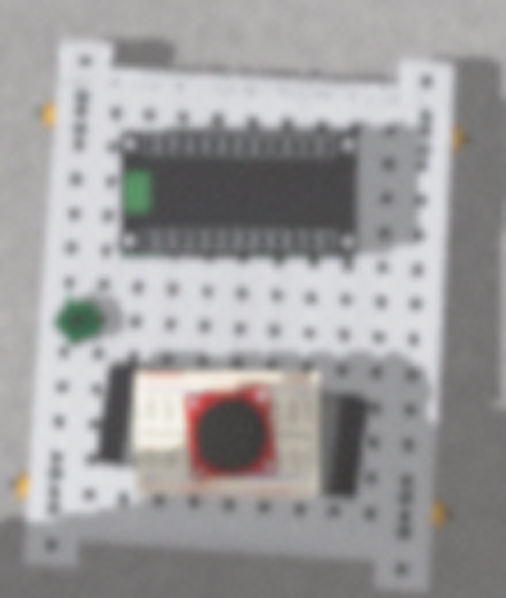

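View pics/s_c.png

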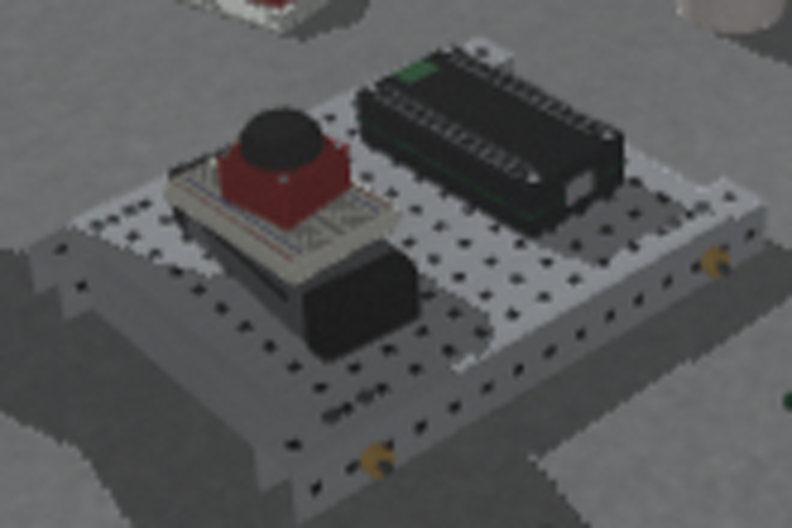

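```bash
cat > plan.py <<'E'
import sys; from h import *
from scipy.spatial.transform import Rotation as Ro
np.set_printoptions(precision=4,suppress=True)
def target(yaw):
    a=np.radians(yaw); y=np.array([np.cos(a),np.sin(a),0]); z=np.array([0,0,-1.]); x=np.cross(y,z)
    return Ro.from_matrix(np.c_[x,y,z])
def plan(x,y,z,yaw,step=45,rot=8,obs=None):
    o=manip.get_obs(); p=np.array(o["position"]); r=Ro.from_quat(o["ee_rot"])
    T=np.array([x,y,z]); Rt=target(yaw); w=(r.inv()*Rt).as_rotvec(degrees=True)
    n=int(max(1,np.ceil(np.linalg.norm(T-p)*1e3/step),np.ceil(np.linalg.norm(w)/rot)))
    d=(T-p)*1e3/n; rows=[]
    for k in range(n):
        rk=r*Ro.from_rotvec(w*k/n,degrees=True)
        s=rk.inv().apply(d); rows.append([round(float(v),0) for v in s]+[round(float(v),1) for v in w/n])
    print("at",p,"dist mm %.1f"%(np.linalg.norm(T-p)*1e3),"w",w,"rows",n,"clock %.2f grip %.3f"%(o["clock"],o["grip_width"]),"F",o["ft_force"]); print(rows)
if __name__=="__main__": plan(*map(float,sys.argv[1:]))
E
python3 plan.py .460 -.017 .15 9 40 7
```

```text
at [0.2529 0.5712 0.2306] dist mm 628.8 w [-0.0659  0.0375 57.1201] rows 16 clock 0.10 grip 1.004 F [-0.1737  0.3228  0.2896]
[[-27.0, -28.0, 5.0, -0.0, 0.0, 3.6], [-28.0, -27.0, 5.0, -0.0, 0.0, 3.6], [-30.0, -25.0, 5.0, -0.0, 0.0, 3.6], [-32.0, -23.0, 5.0, -0.0, 0.0, 3.6], [-33.0, -21.0, 5.0, -0.0, 0.0, 3.6], [-34.0, -19.0, 5.0, -0.0, 0.0, 3.6], [-35.0, -17.0, 5.0, -0.0, 0.0, 3.6], [-36.0, -14.0, 5.0, -0.0, 0.0, 3.6], [-37.0, -12.0, 5.0, -0.0, 0.0, 3.6], [-38.0, -10.0, 5.0, -0.0, 0.0, 3.6], [-38.0, -7.0, 5.0, -0.0, 0.0, 3.6], [-39.0, -5.0, 5.0, -0.0, 0.0, 3.6], [-39.0, -3.0, 5.0, -0.0, 0.0, 3.6], [-39.0, -0.0, 5.0, -0.0, 0.0, 3.6], [-39.0, 2.0, 5.0, -0.0, 0.0, 3.6], [-39.0, 5.0, 5.0, -0.0, 0.0, 3.6]]
```

{"method": "step_arm", "body": {
  "motion": [
    [-27, -28, 5, 0, 0, 3.6],
    [-28, -27, 5, 0, 0, 3.6],
    [-30, -25, 5, 0, 0, 3.6],
    [-32, -23, 5, 0, 0, 3.6],
    [-33, -21, 5, 0, 0, 3.6],
    [-34, -19, 5, 0, 0, 3.6],
    [-35, -17, 5, 0, 0, 3.6],
    [-36, -14, 5, 0, 0, 3.6],
    [-37, -12, 5, 0, 0, 3.6],
    [-38, -10, 5, 0, 0, 3.6],
    [-38, -7, 5, 0, 0, 3.6],
    [-39, -5, 5, 0, 0, 3.6],
    [-39, -3, 5, 0, 0, 3.6],
    [-39, 0, 5, 0, 0, 3.6],
    [-39, 2, 5, 0, 0, 3.6],
    [-39, 5, 5, 0, 0, 3.6]
  ],
  "jaw": 85,
  "force": 40
}}

```text
clock: 2.1
position: [0.4515, -0.0403, 0.1453]
ee_rot: [0.663, 0.748, -0.003, -0.001]
ft_force: [0.4, 0.6, -0.2]
grip_width: 0.993
```

```bash
python3 plan.py .460 -.017 .11 9 40 7
```

```text
at [ 0.4515 -0.0403  0.1453] dist mm 43.2 w [-0.314   0.1791 -2.0885] rows 2 clock 2.10 grip 0.993 F [ 0.4314  0.5568 -0.2214]
[[11.0, 6.0, 18.0, -0.2, 0.1, -1.0], [11.0, 6.0, 18.0, -0.2, 0.1, -1.0]]
```

{"method": "step_arm", "body": {
  "motion": [
    [12, 6, 15, 0, 0, -1],
    [12, 6, 15, 0, 0, -1],
    [0, 0, 0, 0, 0, 0]
  ]
}}

```text
clock: 2.48
position: [0.46, -0.0154, 0.1129]
ee_rot: [0.651, 0.759, -0.004, -0.001]
ft_force: [-0.6, 0.1, 1.1]
grip_width: 0.995
```

```bash
python3 plan.py .460 -.017 .068 9 20 7
python3 - <<'E'
from h import *
t=manip.camera("top");s=manip.camera("side")
crop(t,"t1.png",220,165,360,305,4);crop(s,"s1.png",130,150,330,320,4)
E
```

```text
at [ 0.46   -0.0154  0.1129] dist mm 45.0 w [-0.4165  0.2037 -0.1785] rows 3 clock 2.48 grip 0.995 F [-0.6492  0.0645  1.0778]
[[-0.0, 0.0, 15.0, -0.1, 0.1, -0.1], [-0.0, -0.0, 15.0, -0.1, 0.1, -0.1], [-0.0, -0.0, 15.0, -0.1, 0.1, -0.1]]
```

View pics/s1.png

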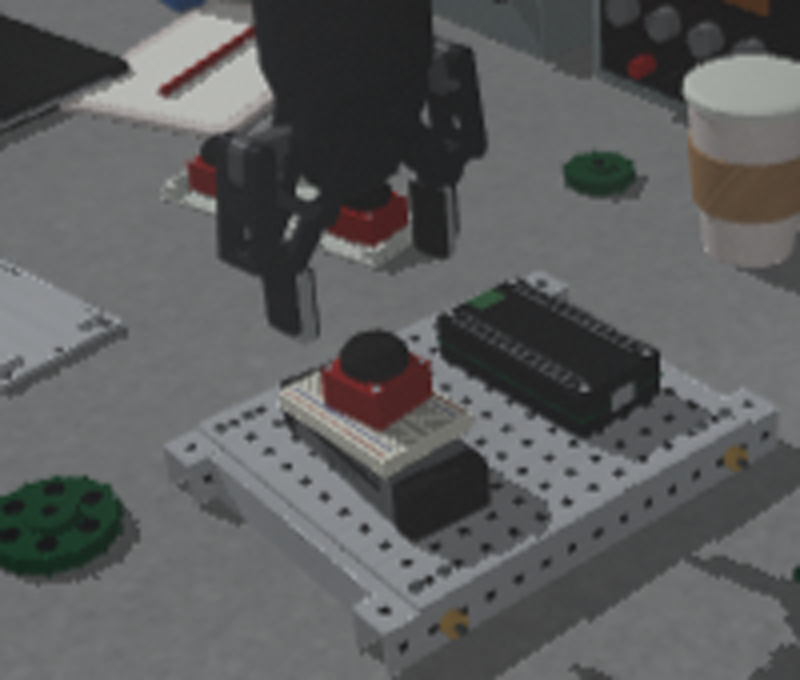

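View pics/t1.png

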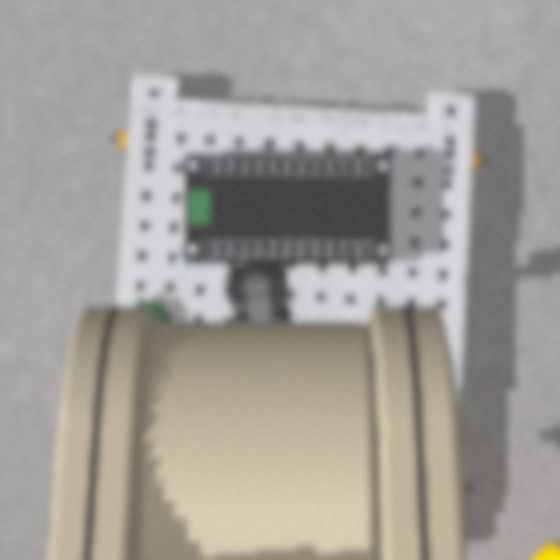

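```bash
python3 - <<'E'
from h import *
a=np.radians(9);ux=np.array([np.cos(a),np.sin(a),0])
for z in(.113,.126): 
  for s in(-.0425,.0425): 
    print(z,s,proj("side",np.array([.46,-.0154,z])+s*ux),proj("top",np.array([.46,-.0154,z])+s*ux))
print(proj("side",[.46,-.017,.0975]))
E
```

```text
0.113 -0.0425 [205.9677377  239.12866477] [292.16113423 291.41896691]
0.113 0.0425 [237.35720457 219.34912196] [286.47095251 247.70806278]
0.126 -0.0425 [205.24718996 233.08110618] [292.1546248  292.24733938]
0.126 0.0425 [236.92993664 213.55594176] [286.36484499 247.76130886]
[223.38853524 236.1585475 ]
```

{"method": "step_arm", "body": {
  "motion": [
    [-1, 0, 15, 0, 0, 0],
    [0, 0, 15, 0, 0, 0],
    [0, 0, 13, 0, 0, 0],
    [0, 0, 2, 0, 0, 0],
    [0, 0, 0, 0, 0, 0]
  ]
}}

```text
clock: 3.2
position: [0.4602, -0.0177, 0.0662]
ee_rot: [0.651, 0.759, -0.003, -0.0]
ft_force: [0.1, -0.4, 1.1]
grip_width: 0.99
```

```bash
python3 plan.py .460 -.017 .069 9 20 7
python3 - <<'E'
from h import *
s=manip.camera("side")
crop(s,"s2.png",150,170,310,300,5)
E
```

```text
at [ 0.4602 -0.0177  0.0662] dist mm 2.9 w [-0.3062  0.1944 -0.2697] rows 1 clock 3.20 grip 0.990 F [ 0.127  -0.3922  1.0562]
[[1.0, -0.0, -3.0, -0.3, 0.2, -0.3]]
```

View pics/s2.png

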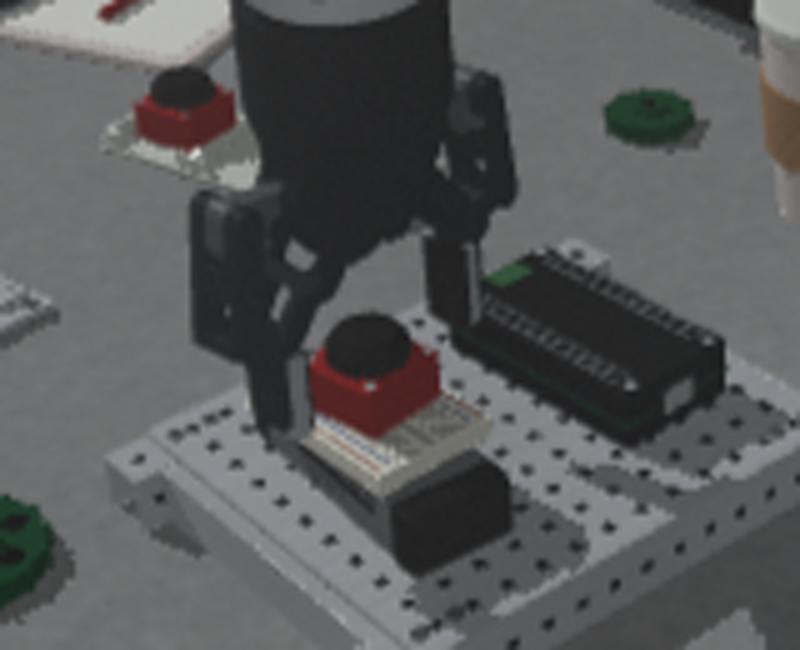

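{"method": "step_arm", "body": {
  "motion": [
    [0, 0, -4, -0.3, 0.2, -0.3]
  ]
}}

```text
clock: 3.38
position: [0.4603, -0.0176, 0.0706]
ee_rot: [0.649, 0.761, 0.0, 0.0]
ft_force: [-0.2, -0.2, -0.1]
grip_width: 1.0
```

{"method": "step_arm", "body": {
  "motion": [
    [0, 0, 0, 0, 0, 0],
    [0, 0, 0, 0, 0, 0],
    [0, 0, 0, 0, 0, 0],
    [0, 0, 0, 0, 0, 0],
    [0, 0, 0, 0, 0, 0],
    [0, 0, 0, 0, 0, 0]
  ],
  "jaw": 25,
  "force": 30
}}

```text
clock: 4.12
position: [0.4612, -0.0175, 0.0719]
ee_rot: [0.649, 0.761, 0.001, 0.001]
ft_force: [-0.9, -0.5, 0.8]
grip_width: 0.439
```

```bash
python3 plan.py .460 -.017 .069 9 20 7
python3 - <<'E'
from h import *
s=manip.camera("side")
crop(s,"s3.png",150,170,310,300,5)
E
```

```text
at [ 0.4612 -0.0175  0.0719] dist mm 3.1 w [ 0.1688 -0.0479  0.0555] rows 1 clock 4.12 grip 0.439 F [-0.9204 -0.5117  0.7773]
[[1.0, -1.0, 3.0, 0.2, -0.0, 0.1]]
```

View pics/s3.png

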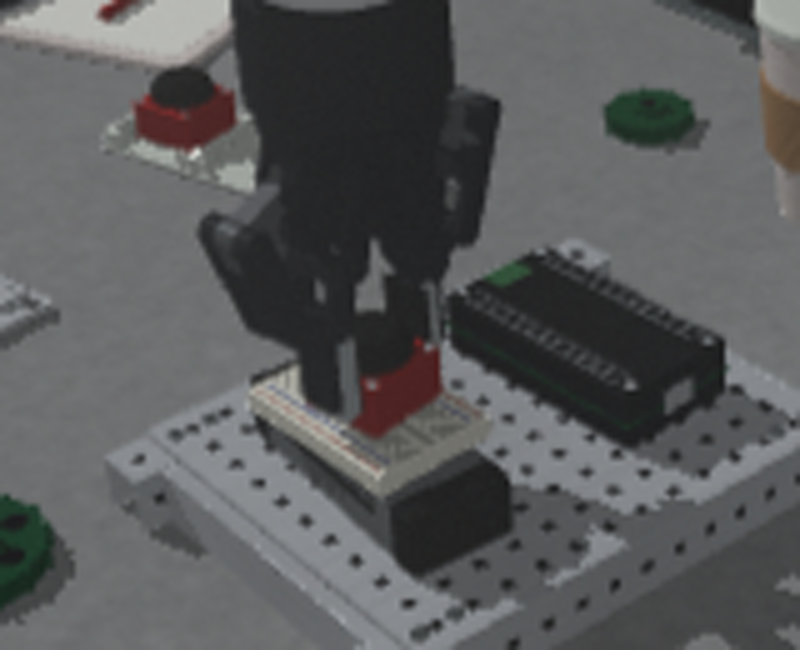

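{"method": "step_arm", "body": {
  "motion": [
    [0, 0, -8, 0, 0, 0],
    [0, 0, -25, 0, 0, 0],
    [0, 0, -30, 0, 0, 0]
  ]
}}

```text
clock: 4.55
position: [0.4594, -0.0179, 0.1355]
ee_rot: [0.649, 0.761, -0.001, -0.0]
ft_force: [0.5, 0.2, -0.0]
grip_width: 0.434
```

```bash
python3 plan.py .607 .265 .11 13.7 36 7
```

```text
at [ 0.4594 -0.0179  0.1355] dist mm 320.1 w [-0.0913  0.0022 -4.6621] rows 9 clock 4.55 grip 0.434 F [ 0.5325  0.1806 -0.0384]
[[28.0, 21.0, 3.0, -0.0, 0.0, -0.5], [28.0, 21.0, 3.0, -0.0, 0.0, -0.5], [28.0, 22.0, 3.0, -0.0, 0.0, -0.5], [28.0, 22.0, 3.0, -0.0, 0.0, -0.5], [28.0, 22.0, 3.0, -0.0, 0.0, -0.5], [27.0, 22.0, 3.0, -0.0, 0.0, -0.5], [27.0, 23.0, 3.0, -0.0, 0.0, -0.5], [27.0, 23.0, 3.0, -0.0, 0.0, -0.5], [27.0, 23.0, 3.0, -0.0, 0.0, -0.5]]
```

{"method": "step_arm", "body": {
  "motion": [
    [20, 15, 3, 0, 0, -0.5],
    [28, 21, 3, 0, 0, -0.5],
    [28, 22, 3, 0, 0, -0.5],
    [28, 22, 3, 0, 0, -0.5],
    [28, 22, 3, 0, 0, -0.5],
    [27, 22, 3, 0, 0, -0.5],
    [27, 22, 3, 0, 0, -0.5],
    [27, 22, 3, 0, 0, -0.5],
    [20, 16, 1, 0, 0, -0.5],
    [0, 0, 0, 0, 0, 0]
  ]
}}

```text
clock: 5.8
position: [0.5976, 0.2649, 0.1052]
ee_rot: [0.615, 0.789, -0.001, -0.003]
ft_force: [0.4, -0.8, -0.3]
grip_width: 0.435
```

```bash
python3 plan.py .607 .2665 .06 13.7 36 7
python3 - <<'E'
from h import *
t=manip.camera("top");s=manip.camera("side")
crop(t,"t4.png",110,150,250,270,4);crop(s,"s4.png",120,100,300,250,4)
E
```

```text
at [0.5976 0.2649 0.1052] dist mm 46.2 w [-0.2481 -0.1901  0.4079] rows 2 clock 5.80 grip 0.435 F [ 0.3814 -0.8053 -0.3318]
[[-0.0, 5.0, 23.0, -0.1, -0.1, 0.2], [-0.0, 5.0, 23.0, -0.1, -0.1, 0.2]]
```

View pics/s4.png

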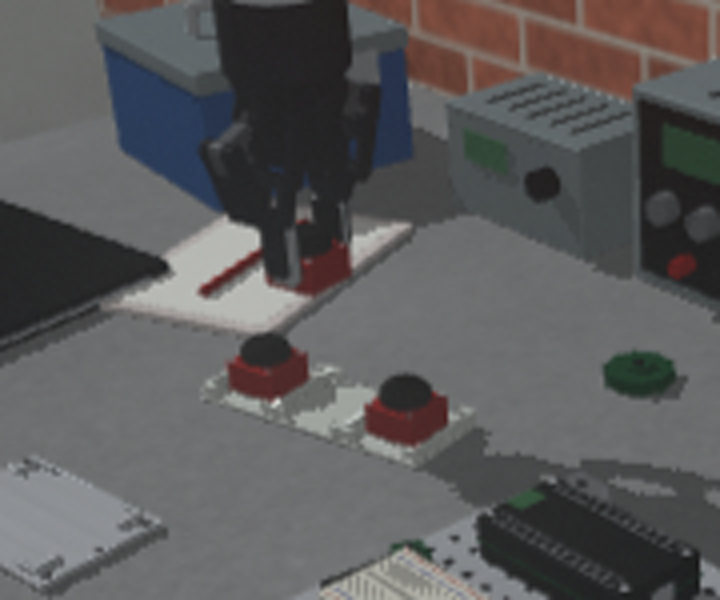

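View pics/t4.png

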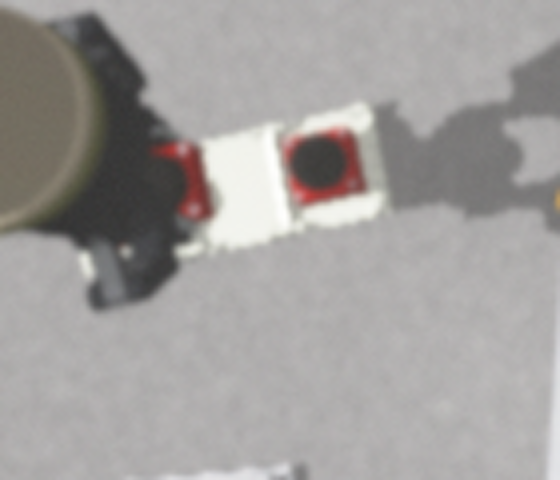

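{"method": "step_arm", "body": {
  "motion": [
    [0, 5, 23, -0.1, -0.1, 0.2],
    [1, 4, 23, -0.1, -0.1, 0.2],
    [0, 0, 0, 0, 0, 0]
  ]
}}

```text
clock: 6.28
position: [0.6059, 0.2621, 0.059]
ee_rot: [0.62, 0.784, -0.001, 0.001]
ft_force: [0.3, 0.1, 0.5]
grip_width: 0.438
```

```bash
python3 plan.py .607 .2667 .012 13.7 36 7
python3 - <<'E'
from h import *
t=manip.camera("top");s=manip.camera("side")
crop(t,"t5.png",110,150,250,270,5);crop(s,"s5.png",130,140,260,230,6)
E
```

```text
at [0.6059 0.2621 0.059 ] dist mm 47.3 w [-0.056   0.1172 -0.397 ] rows 2 clock 6.28 grip 0.438 F [0.2861 0.1129 0.5396]
[[2.0, 1.0, 24.0, -0.0, 0.1, -0.2], [2.0, 1.0, 24.0, -0.0, 0.1, -0.2]]
```

View pics/s5.png

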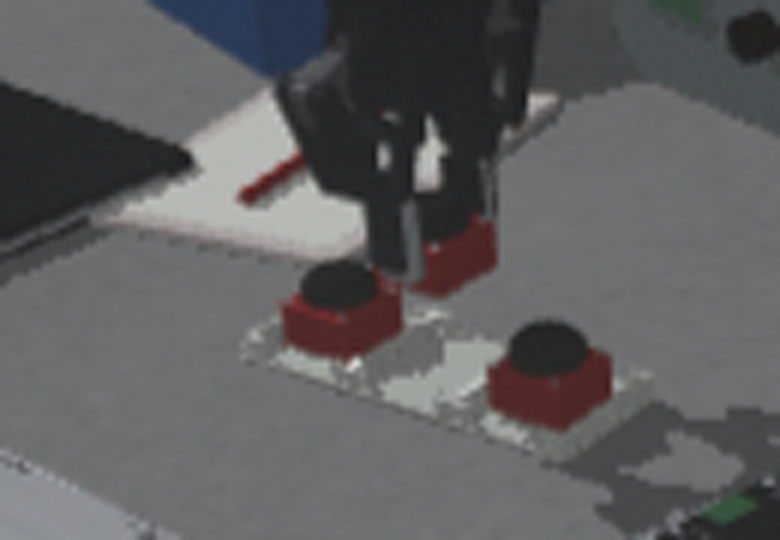

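View pics/t5.png

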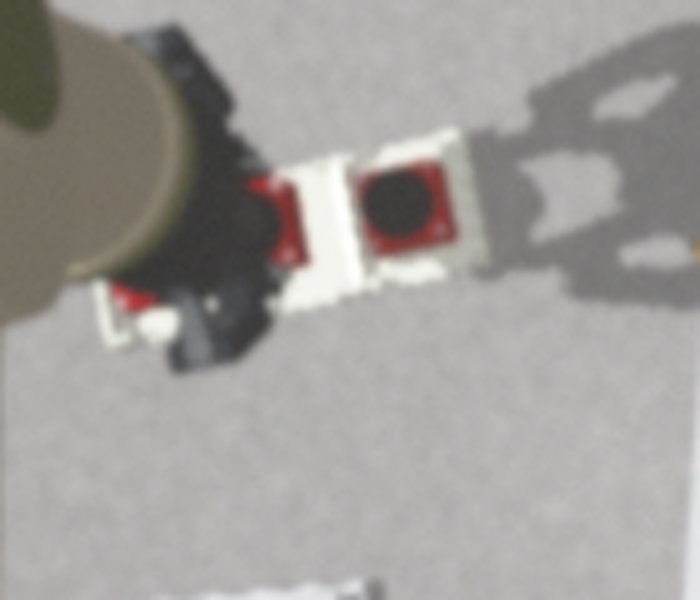

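```bash
python3 - <<'E'
from h import *
np.set_printoptions(precision=4,suppress=True)
f=lambda u,v:(110+(u+.5)/5-.5,150+(v+.5)/5-.5)
P=plane("top",*f(288,178),.074);Q=plane("top",*f(307,262),.074);print(P,Q,(P+Q)/2)
a=np.radians(13.7);print("bumper centre",(P+Q)/2+.019*np.array([-np.sin(a),np.cos(a),0]))
# rack right end corners
P=plane("top",*f(460,126),.012);Q=plane("top",*f(490,262),.008);print(P,Q,"rack centre",(P+Q)/2+.089*np.array([-np.sin(a),np.cos(a),0]))
# right switch housing
c=[plane("top",*f(*q),.026) for q in((358,182),(440,164),(457,242),(377,258))];print("right sw",np.mean(c,0))
E
```

```text
[0.6259 0.2478 0.074 ] [0.5904 0.2377 0.074 ] [0.6082 0.2427 0.074 ]
bumper centre [0.6037 0.2612 0.074 ]
[0.6609 0.1908 0.012 ] [0.5993 0.175  0.008 ] rack centre [0.609  0.2694 0.01  ]
right sw [0.6192 0.2089 0.026 ]
```

{"method": "step_arm", "body": {
  "motion": [
    [4, 2, 15, 0, 0, -0.2],
    [1, 1, 15, 0, 0, -0.2],
    [0, 0, 8, 0, 0, 0],
    [0, 0, 0, 0, 0, 0]
  ]
}}

```text
clock: 6.88
position: [0.6096, 0.2686, 0.0223]
ee_rot: [0.618, 0.787, 0.001, 0.001]
ft_force: [0.5, -0.7, 0.6]
grip_width: 0.436
```

```bash
python3 plan.py .608 .268 .012 13.7 36 7
```

```text
at [0.6096 0.2686 0.0223] dist mm 10.4 w [0.2352 0.0216 0.03  ] rows 1 clock 6.88 grip 0.436 F [ 0.5109 -0.6924  0.5915]
[[-0.0, -2.0, 10.0, 0.2, 0.0, 0.0]]
```

{"method": "step_arm", "body": {
  "motion": [
    [0, -2, 5, 0, 0, 0],
    [0, 0, 3, 0, 0, 0],
    [0, 0, 2, 0, 0, 0],
    [0, 0, 0, 0, 0, 0]
  ]
}}

```text
clock: 7.38
position: [0.608, 0.2681, 0.0123]
ee_rot: [0.618, 0.786, 0.002, 0.002]
ft_force: [0.5, 0.3, -0.6]
grip_width: 0.437
```

```bash
python3 plan.py .608 .268 .012 13.7 36 7
python3 - <<'E'
from h import *
s=manip.camera("side")
crop(s,"s6.png",130,140,260,230,6)
E
```

```text
at [0.608  0.2681 0.0123] dist mm 0.4 w [0.2923 0.0104 0.0149] rows 1 clock 7.38 grip 0.437 F [ 0.5392  0.3219 -0.6224]
[[-0.0, -0.0, 0.0, 0.3, 0.0, 0.0]]
```

View pics/s6.png

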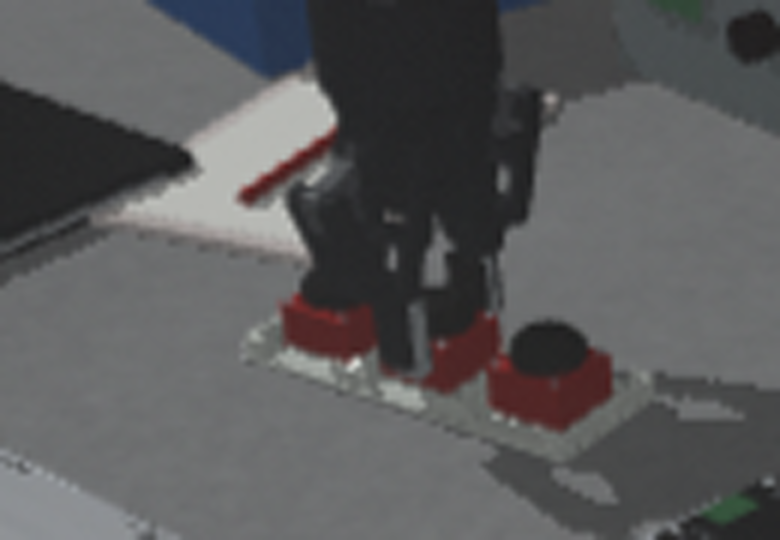

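{"method": "step_arm", "body": {
  "motion": [
    [0, 0, 1.5, 0.2, 0, 0],
    [0, 0, 0, 0, 0, 0]
  ]
}}

```text
clock: 7.68
position: [0.6083, 0.2682, 0.0111]
ee_rot: [0.618, 0.786, 0.001, 0.001]
ft_force: [0.0, 0.0, -0.1]
grip_width: 0.436
```

{"method": "step_arm", "body": {
  "motion": [
    [0, 0, 1.5, 0, 0, 0],
    [0, 0, 0, 0, 0, 0]
  ]
}}

```text
clock: 7.92
position: [0.6087, 0.2683, 0.0106]
ee_rot: [0.618, 0.786, 0.001, 0.001]
ft_force: [0.3, 1.3, -1.1]
grip_width: 0.435
```

{"method": "step_arm", "body": {
  "motion": [
    [0, 0, 0.5, 0, 0, 0],
    [0, 0, 0, 0, 0, 0]
  ]
}}

```text
clock: 8.18
position: [0.6087, 0.2684, 0.0104]
ee_rot: [0.618, 0.786, 0.001, 0.001]
ft_force: [0.1, -0.2, 1.1]
grip_width: 0.437
```

{"method": "step_arm", "body": {
  "motion": [
    [0, 0, 0, 0, 0, 0],
    [0, 0, 0, 0, 0, 0],
    [0, 0, 0, 0, 0, 0],
    [0, 0, 0, 0, 0, 0]
  ],
  "jaw": 65
}}

```text
clock: 8.68
position: [0.6086, 0.2684, 0.0099]
ee_rot: [0.618, 0.786, 0.001, 0.001]
ft_force: [-0.8, -0.4, 0.6]
grip_width: 0.76
```

{"method": "step_arm", "body": {
  "motion": [
    [0, 0, -10, 0, 0, 0],
    [0, 0, -30, 0, 0, 0],
    [0, 0, -45, 0, 0, 0],
    [0, 0, -35, 0, 0, 0]
  ]
}}

```text
clock: 9.18
position: [0.6069, 0.2675, 0.1322]
ee_rot: [0.618, 0.786, -0.001, -0.0]
ft_force: [0.7, 0.4, -0.7]
grip_width: 0.762
```

```bash
python3 plan.py .459 -.0145 .12 0.7 40 7
python3 - <<'E'
from h import *
t=manip.camera("top");s=manip.camera("side")
crop(t,"t7.png",110,150,250,270,5);crop(s,"s7.png",130,140,260,230,6)
E
```

```text
at [0.6069 0.2675 0.1322] dist mm 318.7 w [-0.1062  0.0831 13.0071] rows 8 clock 9.18 grip 0.762 F [ 0.7099  0.424  -0.7136]
[[-30.0, -26.0, 2.0, -0.0, 0.0, 1.6], [-31.0, -25.0, 2.0, -0.0, 0.0, 1.6], [-31.0, -25.0, 2.0, -0.0, 0.0, 1.6], [-32.0, -24.0, 2.0, -0.0, 0.0, 1.6], [-33.0, -23.0, 2.0, -0.0, 0.0, 1.6], [-33.0, -22.0, 2.0, -0.0, 0.0, 1.6], [-34.0, -21.0, 2.0, -0.0, 0.0, 1.6], [-34.0, -20.0, 2.0, -0.0, 0.0, 1.6]]
```

View pics/s7.png

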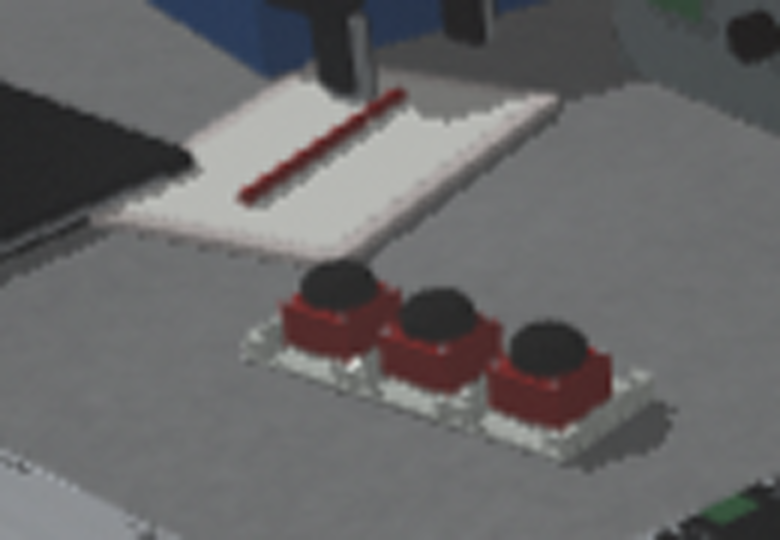

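```bash
python3 - <<'E'
from h import *
t=manip.camera("top")
crop(t,"t8.png",240,175,350,305,4.6)
E
```

View pics/t8.png

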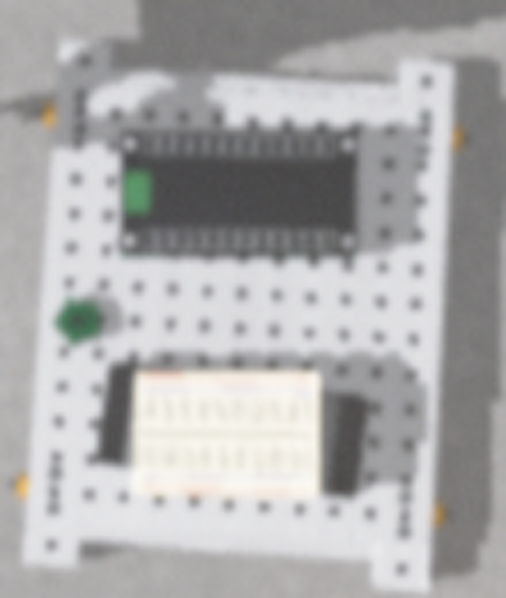

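{"method": "step_arm", "body": {
  "motion": [
    [-22, -18, 1, 0, 0, 1.6],
    [-31, -25, 2, 0, 0, 1.6],
    [-31, -25, 2, 0, 0, 1.6],
    [-32, -24, 2, 0, 0, 1.6],
    [-33, -23, 2, 0, 0, 1.6],
    [-33, -22, 2, 0, 0, 1.6],
    [-34, -21, 2, 0, 0, 1.6],
    [-26, -15, 2, 0, 0, 1.6],
    [0, 0, 0, 0, 0, 0]
  ],
  "jaw": 85
}}

```text
clock: 10.45
position: [0.4603, -0.0045, 0.1115]
ee_rot: [0.704, 0.71, -0.003, -0.002]
ft_force: [0.2, 0.8, 0.3]
grip_width: 0.995
```

```bash
python3 - <<'E'
from m import *
T=lambda u,v:(240+(u+.5)/4.6-.5,175+(v+.5)/4.6-.5)
quad("bread",T,[(135,368),(320,375),(320,497),(134,492)],.065)
E
python3 plan.py .459 -.0145 .09 0.7 40 7
```

```text
bread [ 0.4584 -0.0144  0.065 ] len y 83.7 83.6 x 55.4 54.3 mm yaw of x: from y -0.1 from x 1.3
at [ 0.4603 -0.0045  0.1115] dist mm 23.7 w [-0.4528  0.095  -0.1715] rows 1 clock 10.45 grip 0.995 F [0.1697 0.7514 0.3046]
[[-10.0, -1.0, 22.0, -0.5, 0.1, -0.2]]
```

{"method": "step_arm", "body": {
  "motion": [
    [-7, -1, 20, -0.4, 0.1, -0.2],
    [-3, 0, 18, 0, 0, 0],
    [0, 0, 12, 0, 0, 0],
    [0, 0, 4, 0, 0, 0],
    [0, 0, 0, 0, 0, 0]
  ]
}}

```text
clock: 11.08
position: [0.4597, -0.0121, 0.0554]
ee_rot: [0.701, 0.713, -0.0, -0.001]
ft_force: [-0.3, 0.1, 0.5]
grip_width: 0.997
```

```bash
python3 plan.py .4585 -.0145 .054 0.7 40 7
```

```text
at [ 0.4597 -0.0121  0.0554] dist mm 3.0 w [-0.0671 -0.0267  0.2569] rows 1 clock 11.07 grip 0.997 F [-0.2742  0.1465  0.4694]
[[-2.0, -1.0, 1.0, -0.1, -0.0, 0.3]]
```

{"method": "step_arm", "body": {
  "motion": [
    [-2, -1, 1.5, 0, 0, 0.2],
    [0, 0, 0, 0, 0, 0]
  ]
}}

```text
clock: 11.32
position: [0.4593, -0.0139, 0.0545]
ee_rot: [0.702, 0.712, 0.0, -0.0]
ft_force: [-0.2, -0.7, -0.3]
grip_width: 0.995
```

{"method": "step_arm", "body": {
  "motion": [
    [0, 0, 0, 0, 0, 0],
    [0, 0, 0, 0, 0, 0],
    [0, 0, 0, 0, 0, 0],
    [0, 0, 0, 0, 0, 0],
    [0, 0, 0, 0, 0, 0]
  ],
  "jaw": 45,
  "force": 35
}}

```text
clock: 11.95
position: [0.4597, -0.0138, 0.0553]
ee_rot: [0.702, 0.712, 0.001, -0.0]
ft_force: [-0.1, -0.1, -0.4]
grip_width: 0.628
```

```bash
python3 plan.py .4585 -.0145 .054 0.7 40 7
python3 - <<'E'
from h import *
s=manip.camera("side")
crop(s,"s9.png",150,170,310,300,5)
E
```

```text
at [ 0.4597 -0.0138  0.0553] dist mm 1.9 w [ 0.0632 -0.0799  0.0623] rows 1 clock 11.95 grip 0.628 F [-0.1039 -0.1382 -0.4256]
[[-1.0, -1.0, 1.0, 0.1, -0.1, 0.1]]
```

View pics/s9.png

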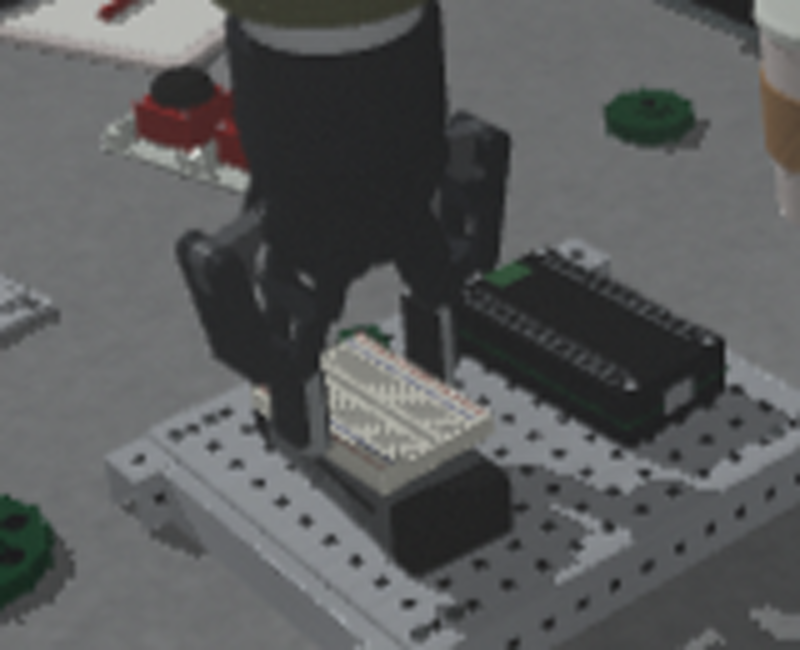

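{"method": "step_arm", "body": {
  "motion": [
    [0, 0, -5, 0, 0, 0],
    [0, 0, -15, 0, 0, 0],
    [0, 0, -25, 0, 0, 0]
  ]
}}

```text
clock: 12.38
position: [0.4586, -0.0142, 0.1014]
ee_rot: [0.703, 0.712, -0.001, -0.001]
ft_force: [0.0, 0.2, -1.4]
grip_width: 0.631
```

```bash
python3 plan.py .4034 .2819 .06 7.25 36 7
python3 - <<'E'
from h import *
s=manip.camera("side")
crop(s,"s10.png",150,150,310,280,5)
E
```

```text
at [ 0.4586 -0.0142  0.1014] dist mm 304.1 w [-0.1107 -0.0141 -6.5102] rows 9 clock 12.38 grip 0.631 F [ 0.0333  0.1928 -1.4293]
[[33.0, -6.0, 5.0, -0.0, -0.0, -0.7], [33.0, -5.0, 5.0, -0.0, -0.0, -0.7], [33.0, -5.0, 5.0, -0.0, -0.0, -0.7], [33.0, -4.0, 5.0, -0.0, -0.0, -0.7], [33.0, -4.0, 5.0, -0.0, -0.0, -0.7], [33.0, -4.0, 5.0, -0.0, -0.0, -0.7], [33.0, -3.0, 5.0, -0.0, -0.0, -0.7], [33.0, -3.0, 5.0, -0.0, -0.0, -0.7], [33.0, -2.0, 5.0, -0.0, -0.0, -0.7]]
```

View pics/s10.png

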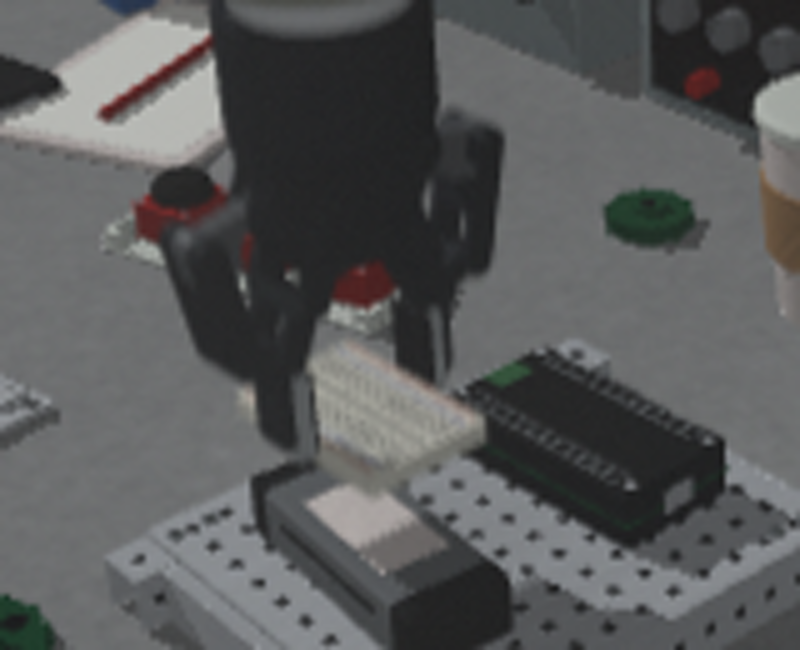

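{"method": "step_arm", "body": {
  "motion": [
    [18, -3, 0, 0, 0, -0.7],
    [33, -6, 0, 0, 0, -0.7],
    [33, -5, 0, 0, 0, -0.7],
    [33, -5, 5, 0, 0, -0.7],
    [33, -4, 5, 0, 0, -0.7],
    [33, -4, 5, 0, 0, -0.7],
    [33, -4, 5, 0, 0, -0.7],
    [33, -3, 5, 0, 0, -0.7],
    [30, -3, 5, 0, 0, -0.7],
    [12, -1, 2, 0, 0, 0],
    [0, 0, 0, 0, 0, 0]
  ]
}}

```text
clock: 13.8
position: [0.3951, 0.2907, 0.0739]
ee_rot: [0.658, 0.753, 0.002, 0.0]
ft_force: [0.5, 0.4, -0.2]
grip_width: 0.627
```

```bash
python3 plan.py .4034 .2825 .03 7.25 36 7
python3 - <<'E'
from h import *
s=manip.camera("side");t=manip.camera("top")
crop(s,"s11.png",80,170,220,280,5.5)
crop(t,"t11.png",100,220,230,330,5.5)
E
```

```text
at [0.3951 0.2907 0.0739] dist mm 45.4 w [ 0.2304 -0.1335  0.4987] rows 2 clock 13.80 grip 0.627 F [ 0.4537  0.4337 -0.2132]
[[-5.0, 3.0, 22.0, 0.1, -0.1, 0.2], [-5.0, 4.0, 22.0, 0.1, -0.1, 0.2]]
```

View pics/s11.png

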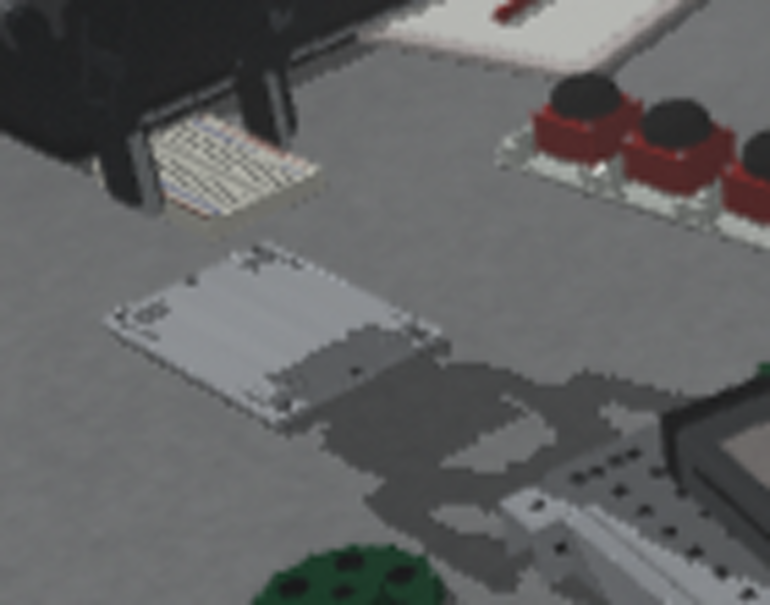

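View pics/t11.png

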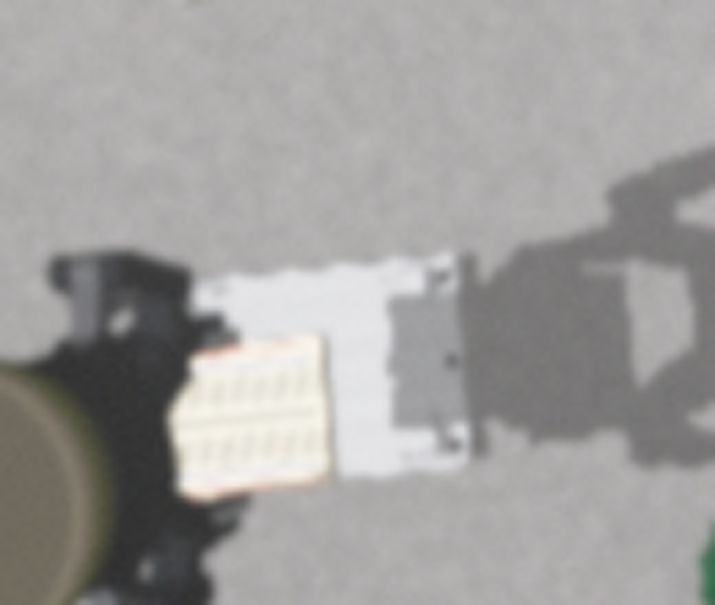

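```bash
python3 - <<'E'
from h import *
np.set_printoptions(precision=4,suppress=True)
f=lambda u,v:(100+(u+.5)/5.5-.5,220+(v+.5)/5.5-.5)
P=plane("top",*f(323,334),.083);Q=plane("top",*f(331,481),.083);a=np.arctan2((P-Q)[1],(P-Q)[0]);print(np.degrees(a),"centre",(P+Q)/2+.041*np.array([-np.sin(a),np.cos(a),0]))
P=plane("top",*f(457,253),.006);Q=plane("top",*f(470,468),.006);print("plate end",np.linalg.norm(P-Q),(P+Q)/2+.063*np.array([-np.sin(.1265),np.cos(.1265),0]))
E
```

```text
6.580586166015203 centre [0.3964 0.2896 0.083 ]
plate end 0.08651483214940538 [0.4034 0.2827 0.006 ]
```

{"method": "step_arm", "body": {
  "motion": [
    [-5, 3, 15, 0.1, 0, 0.2],
    [-4, 4, 20, 0.1, 0, 0.2],
    [0, 0, 6, 0, 0, 0],
    [0, 0, 0, 0, 0, 0]
  ]
}}

```text
clock: 14.4
position: [0.4058, 0.2772, 0.0308]
ee_rot: [0.664, 0.748, 0.001, -0.0]
ft_force: [-0.3, -0.6, -0.0]
grip_width: 0.628
```

```bash
python3 plan.py .4034 .2825 .012 7.25 36 7
```

```text
at [0.4058 0.2772 0.0308] dist mm 19.6 w [ 0.0487 -0.0791 -0.3858] rows 1 clock 14.40 grip 0.628 F [-0.3403 -0.5958 -0.0405]
[[6.0, -2.0, 19.0, 0.0, -0.1, -0.4]]
```

{"method": "step_arm", "body": {
  "motion": [
    [5, -3, 8, 0, -0.1, -0.3],
    [1, 0, 7, 0, 0, 0],
    [0, 0, 3, 0, 0, 0],
    [0, 0, 0, 0, 0, 0]
  ]
}}

```text
clock: 14.9
position: [0.402, 0.2839, 0.0123]
ee_rot: [0.661, 0.75, 0.001, 0.0]
ft_force: [-0.7, 0.8, -0.7]
grip_width: 0.633
```

```bash
python3 plan.py .4025 .283 .007 7.25 36 7
python3 - <<'E'
from h import *
s=manip.camera("side")
crop(s,"s12.png",80,170,220,280,5.5)
E
```

```text
at [0.402  0.2839 0.0123] dist mm 5.4 w [ 0.1077 -0.0303 -0.0233] rows 1 clock 14.90 grip 0.633 F [-0.6697  0.7546 -0.7416]
[[-1.0, 0.0, 5.0, 0.1, -0.0, -0.0]]
```

View pics/s12.png

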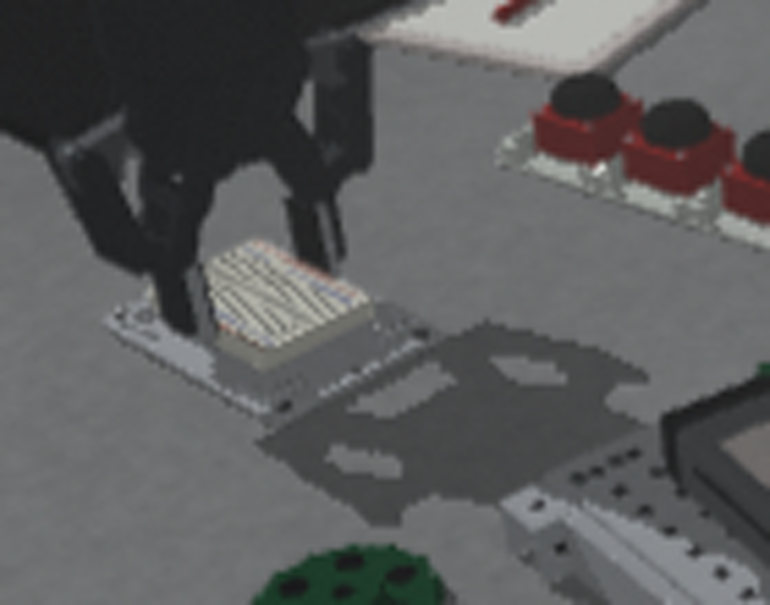

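{"method": "step_arm", "body": {
  "motion": [
    [0, 0, 3, 0.1, 0, 0],
    [0, 0, 1.5, 0, 0, 0],
    [0, 0, 0, 0, 0, 0]
  ]
}}

```text
clock: 15.32
position: [0.4024, 0.284, 0.008]
ee_rot: [0.661, 0.75, 0.001, -0.0]
ft_force: [0.4, 0.2, -0.6]
grip_width: 0.632
```

{"method": "step_arm", "body": {
  "motion": [
    [0, 0, 1.2, 0, 0, 0],
    [0, 0, 0, 0, 0, 0]
  ]
}}

```text
clock: 15.58
position: [0.4025, 0.284, 0.0068]
ee_rot: [0.661, 0.75, 0.001, -0.0]
ft_force: [-0.2, -0.4, 0.3]
grip_width: 0.63
```

```bash
python3 plan.py .4025 .283 .006 7.25 36 7
python3 - <<'E'
from h import *
s=manip.camera("side")
crop(s,"s13.png",90,200,170,260,9)
t=manip.camera("top")
crop(t,"t13.png",100,220,230,330,5.5)
E
```

```text
at [0.4025 0.284  0.0068] dist mm 1.3 w [ 0.05   -0.0667 -0.0506] rows 1 clock 15.57 grip 0.630 F [-0.2017 -0.4266  0.3429]
[[-1.0, -0.0, 1.0, 0.0, -0.1, -0.1]]
```

View pics/s13.png

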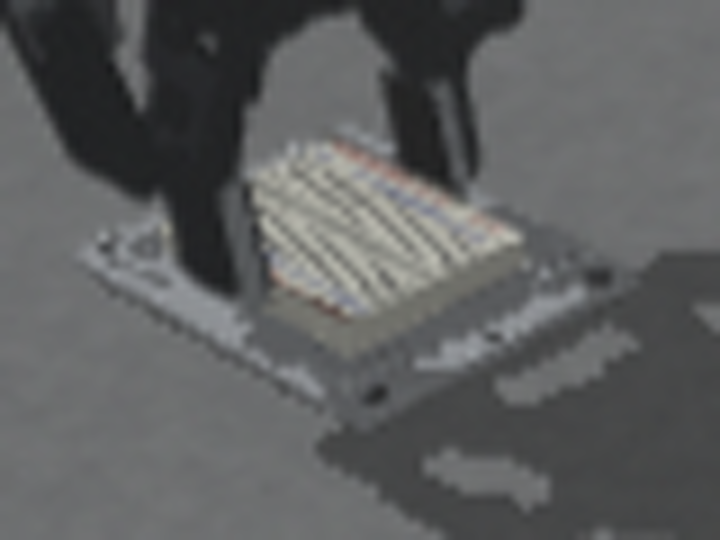

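View pics/t13.png

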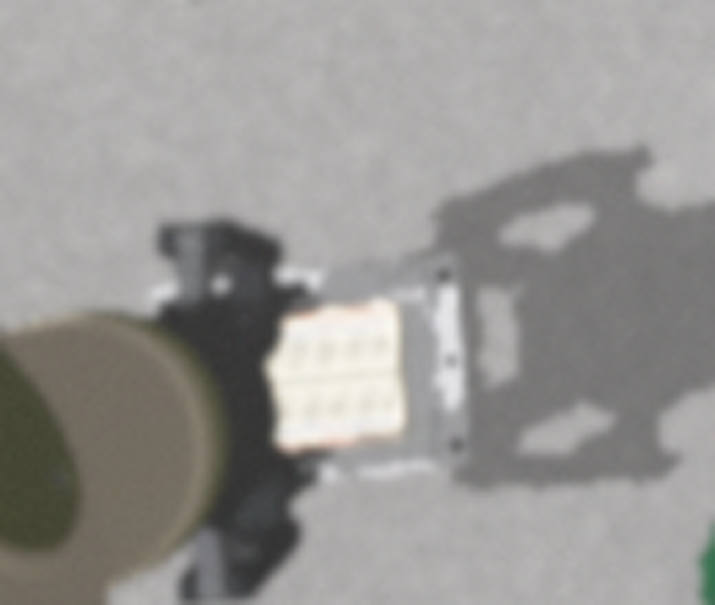

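{"method": "step_arm", "body": {
  "motion": [
    [0, 0, 1, 0, 0, 0],
    [0, 0, 0, 0, 0, 0]
  ]
}}

```text
clock: 15.92
position: [0.4026, 0.2841, 0.0059]
ee_rot: [0.661, 0.75, 0.001, -0.0]
ft_force: [-0.3, -0.3, -0.4]
grip_width: 0.628
```

{"method": "step_arm", "body": {
  "motion": [
    [0, 0, 1, 0, 0, 0],
    [0, 0, 0, 0, 0, 0]
  ]
}}

```text
clock: 16.18
position: [0.4027, 0.2841, 0.0053]
ee_rot: [0.661, 0.75, 0.001, -0.0]
ft_force: [-0.3, -0.9, 0.9]
grip_width: 0.628
```

{"method": "step_arm", "body": {
  "motion": [
    [0, 0, 1.2, 0, 0, 0],
    [0, 0, 0, 0, 0, 0]
  ]
}}

```text
clock: 16.42
position: [0.4028, 0.2843, 0.0054]
ee_rot: [0.661, 0.75, 0.001, -0.001]
ft_force: [-0.0, 0.4, 0.2]
grip_width: 0.631
```

{"method": "step_arm", "body": {
  "motion": [
    [0, 0, 1.2, 0, 0, 0],
    [0, 0, 0, 0, 0, 0]
  ]
}}

```text
clock: 16.68
position: [0.403, 0.2844, 0.0054]
ee_rot: [0.661, 0.75, 0.001, -0.001]
ft_force: [-0.2, -0.7, -0.8]
grip_width: 0.631
```

{"method": "step_arm", "body": {
  "motion": [
    [0, 0, 0, 0, 0, 0],
    [0, 0, 0, 0, 0, 0],
    [0, 0, 0, 0, 0, 0],
    [0, 0, 0, 0, 0, 0]
  ],
  "jaw": 80
}}

```text
clock: 17.18
position: [0.403, 0.2844, 0.0048]
ee_rot: [0.661, 0.75, 0.001, -0.001]
ft_force: [0.4, -0.0, 0.3]
grip_width: 0.935
```

{"method": "step_arm", "body": {
  "motion": [
    [0, 0, -10, 0, 0, 0],
    [0, 0, -30, 0, 0, 0],
    [0, 0, -40, 0, 0, 0],
    [0, 0, -35, 0, 0, 0]
  ],
  "jaw": 85
}}

```text
clock: 17.68
position: [0.4017, 0.2828, 0.1225]
ee_rot: [0.662, 0.75, -0.001, -0.001]
ft_force: [-0.0, 1.0, 0.2]
grip_width: 0.994
```

```bash
python3 plan.py .4594 -.0165 .09 -5.1 36 7
python3 - <<'E'
from h import *
s=manip.camera("side")
crop(s,"s14.png",90,200,170,260,9)
t=manip.camera("top")
crop(t,"t14.png",110,165,350,345,3.33)
E
```

```text
at [0.4017 0.2828 0.1225] dist mm 306.6 w [-0.1511  0.0703 12.2633] rows 9 clock 17.68 grip 0.994 F [-0.0296  0.9524  0.1509]
[[-34.0, 2.0, 4.0, -0.0, 0.0, 1.4], [-34.0, 3.0, 4.0, -0.0, 0.0, 1.4], [-34.0, 4.0, 4.0, -0.0, 0.0, 1.4], [-34.0, 5.0, 4.0, -0.0, 0.0, 1.4], [-33.0, 5.0, 4.0, -0.0, 0.0, 1.4], [-33.0, 6.0, 4.0, -0.0, 0.0, 1.4], [-33.0, 7.0, 4.0, -0.0, 0.0, 1.4], [-33.0, 8.0, 4.0, -0.0, 0.0, 1.4], [-33.0, 9.0, 4.0, -0.0, 0.0, 1.4]]
```

View pics/s14.png

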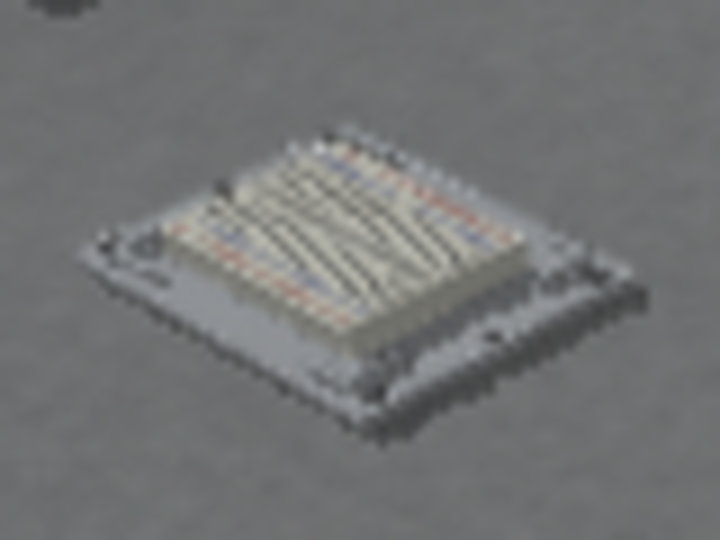

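View pics/t14.png

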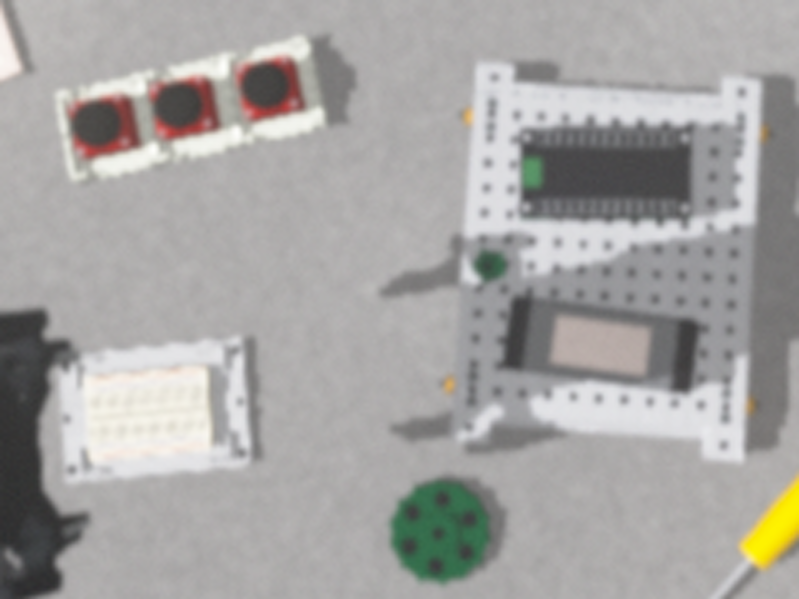

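```bash
python3 - <<'E'
from m import *
quad("bread",A,[(83,370),(208,366),(213,453),(89,461)],.0155)
quad("bread",A,[(83,370),(208,366),(213,453),(89,461)],.0125)
quad("carrier",A,[(60,357),(244,337),(254,465),(66,482)],.006)
quad("batt",A,[(512,297),(698,320),(692,392),(502,368)],.0555)
c=.04
print("bumper cap",plane("top",*A(183,106),.033))
C=cv2.imread("pics/t14.png")
cv2.imwrite("pics/t14b.png",cv2.resize(C[320:500,40:280],None,fx=3.3,fy=3.3,interpolation=cv2.INTER_CUBIC))
E
```

```text
bread [0.4028 0.2836 0.0155] len y 84.5 83.3 x 60.0 57.2 mm yaw of x: from y 4.5 from x 7.1
bread [0.4024 0.2847 0.0125] len y 84.8 83.5 x 60.2 57.4 mm yaw of x: from y 4.5 from x 7.1
carrier [0.4034 0.2819 0.006 ] len y 126.2 127.6 x 83.3 85.2 mm yaw of x: from y 7.4 from x 7.1
batt [ 0.4594 -0.0165  0.0555] len y 118.3 120.3 x 44.9 44.9 mm yaw of x: from y -5.3 from x -5.0
bumper cap [0.6066 0.266  0.033 ]
```

View pics/t14b.png

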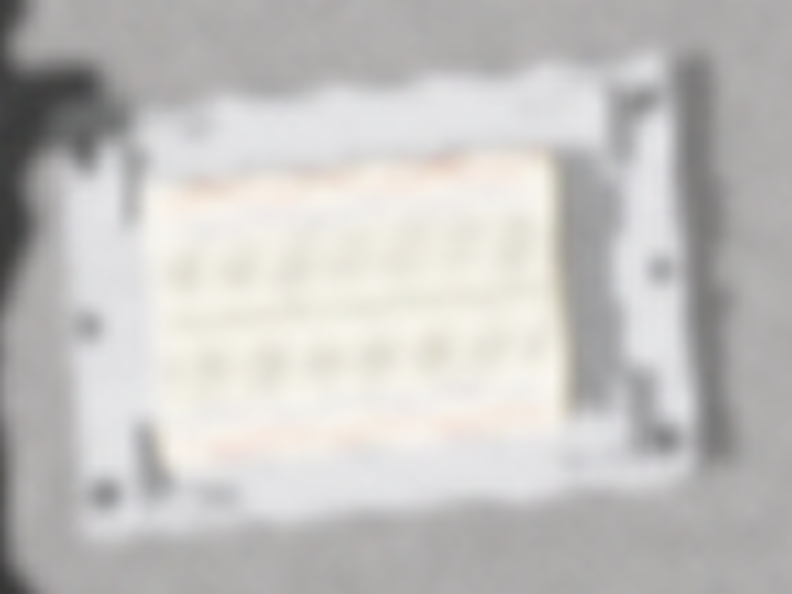

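{"method": "step_arm", "body": {
  "motion": [
    [-25, 1, 2, 0, 0, 1.4],
    [-34, 3, 4, 0, 0, 1.4],
    [-34, 4, 4, 0, 0, 1.4],
    [-34, 5, 4, 0, 0, 1.4],
    [-33, 5, 4, 0, 0, 1.4],
    [-33, 6, 4, 0, 0, 1.4],
    [-33, 7, 4, 0, 0, 1.4],
    [-33, 8, 4, 0, 0, 1.4],
    [-25, 6, 3, 0, 0, 1.4],
    [0, 0, 0, 0, 0, 0]
  ],
  "jaw": 85
}}

```text
clock: 19.02
position: [0.4509, -0.0187, 0.087]
ee_rot: [0.747, 0.665, -0.001, -0.002]
ft_force: [-0.7, -0.0, 0.0]
grip_width: 0.994
```

```bash
python3 plan.py .4594 -.0165 .05 -5.1 36 7
```

```text
at [ 0.4509 -0.0187  0.087 ] dist mm 38.0 w [-0.2332 -0.0575 -1.5315] rows 2 clock 19.02 grip 0.994 F [-0.727  -0.0435  0.0149]
[[2.0, 4.0, 18.0, -0.1, -0.0, -0.8], [2.0, 4.0, 18.0, -0.1, -0.0, -0.8]]
```

{"method": "step_arm", "body": {
  "motion": [
    [1, 4, 10, -0.1, 0, -0.8],
    [1, 4, 20, -0.1, 0, -0.7],
    [0, 0, 15, 0, 0, 0],
    [0, 0, 8, 0, 0, 0],
    [0, 0, 0, 0, 0, 0]
  ]
}}

```text
clock: 19.65
position: [0.458, -0.0153, 0.0302]
ee_rot: [0.736, 0.677, -0.0, -0.001]
ft_force: [0.2, -0.9, 0.3]
grip_width: 0.996
```

```bash
python3 plan.py .4594 -.0165 .030 -5.1 36 7
python3 - <<'E'
from h import *
s=manip.camera("side")
crop(s,"s15.png",150,170,310,300,5)
E
```

```text
at [ 0.458  -0.0153  0.0302] dist mm 1.8 w [-0.1353 -0.0803  0.2797] rows 1 clock 19.65 grip 0.996 F [ 0.2092 -0.9195  0.2537]
[[-1.0, 1.0, 0.0, -0.1, -0.1, 0.3]]
```

View pics/s15.png

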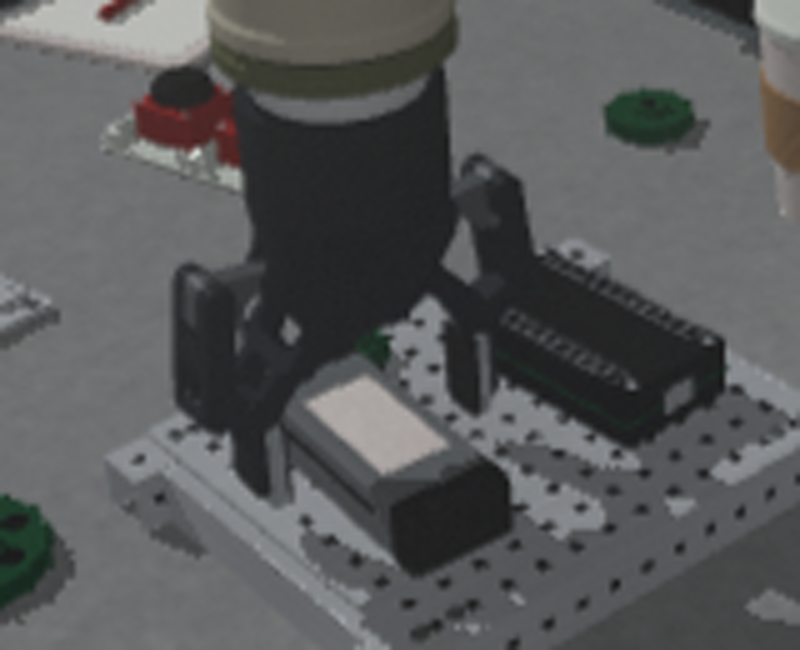

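{"method": "step_arm", "body": {
  "motion": [
    [-1, 1, -1, 0, 0, 0.2],
    [0, 0, 0, 0, 0, 0],
    [0, 0, 0, 0, 0, 0],
    [0, 0, 0, 0, 0, 0],
    [0, 0, 0, 0, 0, 0],
    [0, 0, 0, 0, 0, 0]
  ],
  "jaw": 35,
  "force": 60
}}

```text
clock: 20.45
position: [0.4601, -0.0163, 0.0329]
ee_rot: [0.738, 0.675, 0.001, -0.001]
ft_force: [0.5, -0.5, -2.0]
grip_width: 0.525
```

{"method": "step_arm", "body": {
  "motion": [
    [0, 0, -5, 0, 0, 0],
    [0, 0, -12, 0, 0, 0],
    [0, 0, -20, 0, 0, 0],
    [0, 0, -25, 0, 0, 0]
  ]
}}

```text
clock: 20.95
position: [0.4583, -0.0169, 0.0965]
ee_rot: [0.738, 0.675, -0.001, -0.002]
ft_force: [0.4, 0.2, -2.4]
grip_width: 0.522
```

```bash
python3 plan.py .405 -.3025 .09 6.3 36 7
python3 - <<'E'
from h import *
s=manip.camera("side")
crop(s,"s16.png",150,170,310,300,5)
t=manip.camera("top")
crop(t,"t16.png",340,165,480,335,3.5)
E
```

```text
at [ 0.4583 -0.0169  0.0965] dist mm 290.6 w [ -0.205   -0.0674 -11.3786] rows 9 clock 20.95 grip 0.522 F [ 0.3902  0.2008 -2.3599]
[[-32.0, -3.0, 1.0, -0.0, -0.0, -1.3], [-32.0, -4.0, 1.0, -0.0, -0.0, -1.3], [-32.0, -4.0, 1.0, -0.0, -0.0, -1.3], [-32.0, -5.0, 1.0, -0.0, -0.0, -1.3], [-32.0, -6.0, 1.0, -0.0, -0.0, -1.3], [-32.0, -7.0, 1.0, -0.0, -0.0, -1.3], [-31.0, -7.0, 1.0, -0.0, -0.0, -1.3], [-31.0, -8.0, 1.0, -0.0, -0.0, -1.3], [-31.0, -9.0, 1.0, -0.0, -0.0, -1.3]]
```

View pics/s16.png

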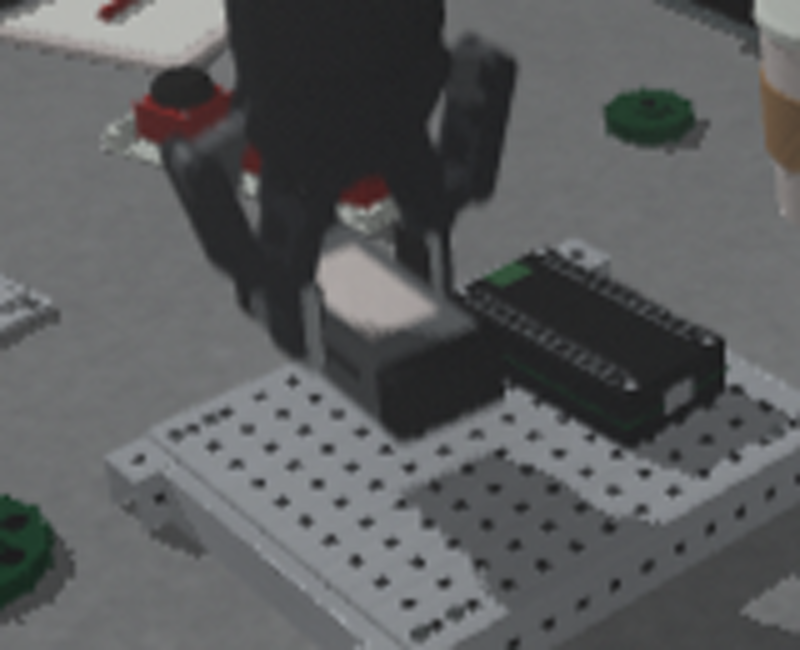

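View pics/t16.png

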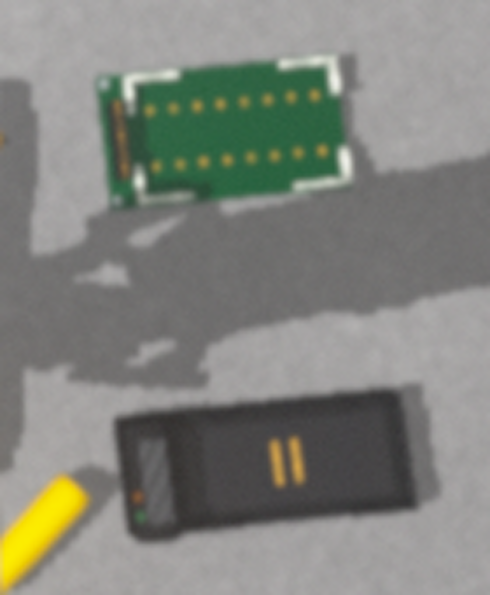

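{"method": "step_arm", "body": {
  "motion": [
    [-18, -2, 0, 0, 0, -1.3],
    [-32, -4, 0, 0, 0, -1.3],
    [-32, -4, 0, 0, 0, -1.3],
    [-32, -5, 0, 0, 0, -1.3],
    [-32, -6, 0, 0, 0, -1.3],
    [-32, -7, 0, 0, 0, -1.3],
    [-31, -7, 0, 0, 0, -1.3],
    [-31, -8, 0, 0, 0, -1.3],
    [-26, -7, 0, 0, 0, -1.0],
    [-8, -2, 0, 0, 0, 0],
    [0, 0, 0, 0, 0, 0]
  ]
}}

```text
clock: 22.42
position: [0.4078, -0.2978, 0.093]
ee_rot: [0.663, 0.748, 0.001, -0.002]
ft_force: [0.3, 0.3, -3.1]
grip_width: 0.523
```

```bash
python3 plan.py .4055 -.3028 .06 6.3 36 7
python3 - <<'E'
from h import *
s=manip.camera("side")
crop(s,"s17.png",220,220,400,415,3)
t=manip.camera("top")
crop(t,"t17.png",340,235,480,345,5)
E
```

```text
at [ 0.4078 -0.2978  0.093 ] dist mm 33.4 w [-0.0173 -0.259   0.5652] rows 1 clock 22.43 grip 0.523 F [ 0.2707  0.3409 -3.0584]
[[-5.0, -3.0, 33.0, -0.0, -0.3, 0.6]]
```

View pics/s17.png

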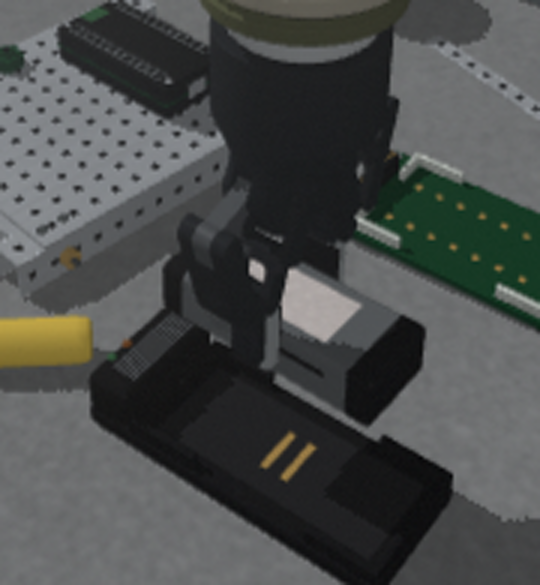

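View pics/t17.png

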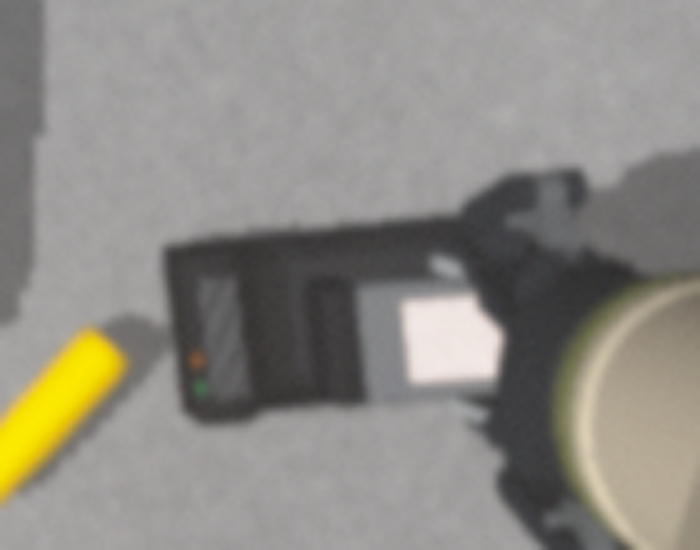

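```bash
python3 - <<'E'
from h import *
np.set_printoptions(precision=4,suppress=True)
f=lambda u,v:(340+(u+.5)/5-.5,235+(v+.5)/5-.5)
P=plane("top",*f(308,278),.116);Q=plane("top",*f(320,403),.116);a=np.radians(6.5)
print(np.linalg.norm(P-Q),(P+Q)/2+.060*np.array([np.sin(a),-np.cos(a),0]))
E
```

```text
0.04688961962356171 [ 0.4109 -0.2923  0.116 ]
```

{"method": "step_arm", "body": {
  "motion": [
    [-3, -2, 12, 0, -0.2, 0.4],
    [-2, -1, 20, 0, 0, 0],
    [0, 0, 8, 0, 0, 0],
    [0, 0, 0, 0, 0, 0]
  ]
}}

```text
clock: 23.02
position: [0.4066, -0.2993, 0.0504]
ee_rot: [0.664, 0.747, 0.001, -0.001]
ft_force: [-0.4, -0.0, -2.7]
grip_width: 0.527
```

```bash
python3 plan.py .4055 -.3028 .03 6.3 36 7
```

```text
at [ 0.4066 -0.2993  0.0504] dist mm 20.7 w [ 0.0128 -0.1498  0.4335] rows 1 clock 23.02 grip 0.527 F [-0.3757 -0.0304 -2.7129]
[[-3.0, -2.0, 20.0, 0.0, -0.1, 0.4]]
```

{"method": "step_arm", "body": {
  "motion": [
    [-5, -2, 8, 0, -0.1, 0.3],
    [0, 0, 6, 0, 0, 0],
    [0, 0, 0, 0, 0, 0]
  ]
}}

```text
clock: 23.4
position: [0.4058, -0.305, 0.0361]
ee_rot: [0.666, 0.746, 0.001, 0.0]
ft_force: [-0.4, 0.0, -3.4]
grip_width: 0.527
```

```bash
python3 plan.py .404 -.305 .017 6.3 36 7
python3 - <<'E'
from h import *
s=manip.camera("side")
crop(s,"s18.png",230,290,370,415,5)
t=manip.camera("top")
crop(t,"t18.png",340,235,480,345,5)
E
```

```text
at [ 0.4058 -0.305   0.0361] dist mm 19.2 w [ 0.0782 -0.0117  0.1265] rows 1 clock 23.40 grip 0.527 F [-0.3566  0.0327 -3.4149]
[[0.0, -2.0, 19.0, 0.1, -0.0, 0.1]]
```

View pics/s18.png

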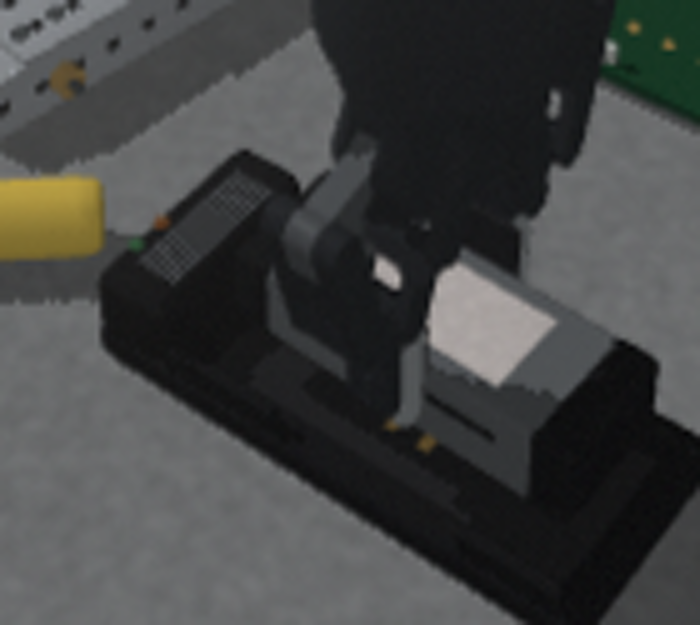

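View pics/t18.png

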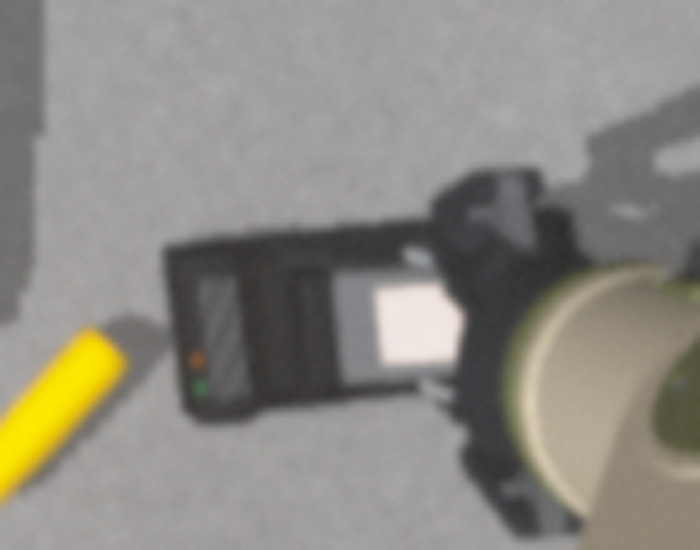

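```bash
python3 - <<'E'
from m import *
P=plane("top",*A(532,299),.0555);Q=plane("top",*A(524,371),.0555);c=np.array([.4594,-.0165])
d=np.linalg.norm(((P+Q)/2)[:2]-c);print("gray edge dist",d)
f=lambda u,v:(340+(u+.5)/5-.5,235+(v+.5)/5-.5)
a=np.radians(6.5)
for z in(.056,.059):
  P=plane("top",*f(332,270),z);Q=plane("top",*f(342,387),z);print(np.linalg.norm(P-Q),np.degrees(np.arctan2((P-Q)[1],(P-Q)[0])),(P+Q)[:2]/2+d*np.array([np.sin(a),-np.cos(a)]))
g=lambda u,v:(230+(u+.5)/5-.5,290+(v+.5)/5-.5)
# side: -y end face bottom corner (-x) near (530,495) at underside z=.031
print("side bottom corner",plane("side",*g(530,496),.031),"top corner +x",plane("side",*g(657,360),.057))
ux=np.array([np.cos(a),np.sin(a)]);uy=np.array([-np.sin(a),np.cos(a)]);print("expected",np.array([.4058,-.305])-.023*ux-.06*uy,np.array([.4058,-.305])+.023*ux-.06*uy)
E
```

```text
gray edge dist 0.04626666158782122
0.047395172237860925 4.769638187892464 [ 0.4062 -0.305 ]
0.04722013687048365 4.769638187892502 [ 0.4066 -0.3041]
side bottom corner [ 0.3905 -0.353   0.031 ] top corner +x [ 0.4345 -0.361   0.057 ]
expected [ 0.3897 -0.3672] [ 0.4354 -0.362 ]
```

{"method": "step_arm", "body": {
  "motion": [
    [1, -1, 8, 0, 0, 0],
    [0, 0, 7, 0, 0, 0],
    [0, 0, 2, 0, 0, 0],
    [0, 0, 0, 0, 0, 0]
  ]
}}

```text
clock: 24.0
position: [0.405, -0.3041, 0.0185]
ee_rot: [0.666, 0.746, 0.001, 0.001]
ft_force: [0.6, 0.4, -3.2]
grip_width: 0.526
```

{"method": "step_arm", "body": {
  "motion": [
    [0, 0, 1.5, 0, 0, 0],
    [0, 0, 0, 0, 0, 0]
  ]
}}

```text
clock: 24.25
position: [0.4051, -0.3042, 0.0171]
ee_rot: [0.666, 0.746, 0.001, 0.001]
ft_force: [-0.1, 0.0, -3.1]
grip_width: 0.524
```

{"method": "step_arm", "body": {
  "motion": [
    [0, 0, 1.2, 0, 0, 0],
    [0, 0, 0, 0, 0, 0]
  ]
}}

```text
clock: 24.5
position: [0.4054, -0.3043, 0.0171]
ee_rot: [0.666, 0.746, 0.001, 0.001]
ft_force: [-0.6, 0.2, -2.9]
grip_width: 0.532
```

{"method": "step_arm", "body": {
  "motion": [
    [0, 0, 1.2, 0, 0, 0],
    [0, 0, 1, 0, 0, 0]
  ]
}}

```text
clock: 24.75
position: [0.4055, -0.3044, 0.0169]
ee_rot: [0.666, 0.746, 0.002, 0.0]
ft_force: [-7.8, 7.0, 22.2]
grip_width: 0.528
```

```bash
python3 plan.py .404 -.305 .017 6.3 36 7
python3 - <<'E'
from h import *
s=manip.camera("side")
crop(s,"s19.png",230,290,370,415,5)
E
```

```text
at [ 0.4055 -0.3044  0.0169] dist mm 1.6 w [ 0.2103 -0.1457  0.1323] rows 1 clock 24.75 grip 0.528 F [-7.8226  6.9803 22.1621]
[[-0.0, -2.0, -0.0, 0.2, -0.1, 0.1]]
```

View pics/s19.png

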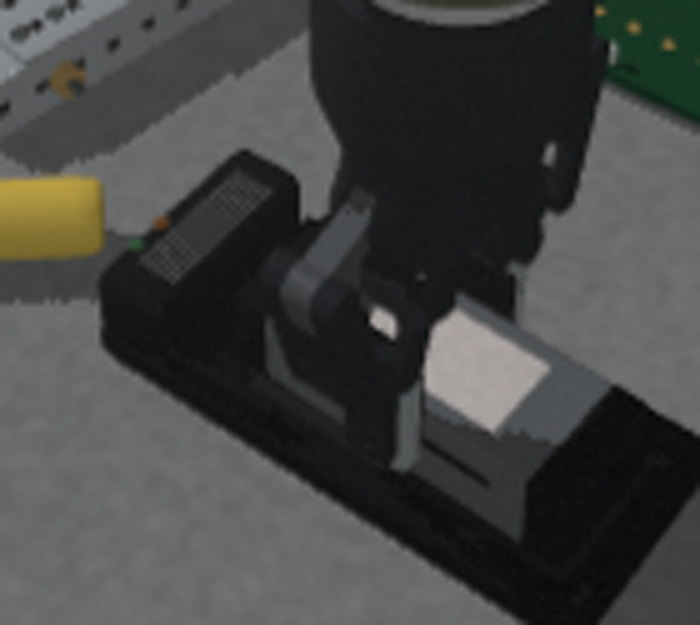

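{"method": "step_arm", "body": {
  "motion": [
    [0, 0, 0, 0, 0, 0],
    [0, 0, 0, 0, 0, 0]
  ]
}}

```text
clock: 25.05
position: [0.4057, -0.3045, 0.017]
ee_rot: [0.666, 0.746, 0.002, 0.001]
ft_force: [-0.2, -0.3, -2.1]
grip_width: 0.525
```

{"method": "step_arm", "body": {
  "motion": [
    [0, 0, 0, 0, 0, 0],
    [0, 0, 0, 0, 0, 0],
    [0, 0, 0, 0, 0, 0],
    [0, 0, 0, 0, 0, 0]
  ],
  "jaw": 75
}}

```text
clock: 25.55
position: [0.4063, -0.3049, 0.0172]
ee_rot: [0.666, 0.746, 0.002, 0.001]
ft_force: [0.3, 0.5, -0.7]
grip_width: 0.88
```

{"method": "step_arm", "body": {
  "motion": [
    [0, 0, -10, 0, 0, 0],
    [0, 0, -30, 0, 0, 0],
    [0, 0, -40, 0, 0, 0],
    [0, 0, -30, 0, 0, 0]
  ],
  "jaw": 85
}}

```text
clock: 26.05
position: [0.4043, -0.305, 0.1303]
ee_rot: [0.667, 0.745, 0.001, -0.0]
ft_force: [0.0, 0.5, -0.4]
grip_width: 1.0
```

```bash
python3 plan.py .568 -.0164 .1 1.4 36 7
python3 - <<'E'
from h import *
s=manip.camera("side")
crop(s,"s20.png",230,290,370,415,5)
t=manip.camera("top")
crop(t,"t20.png",240,165,480,345,3.33)
E
```

```text
at [ 0.4043 -0.305   0.1303] dist mm 333.2 w [ 0.0737 -0.1285  4.9688] rows 10 clock 26.05 grip 1.000 F [ 0.0099  0.5308 -0.4422]
[[27.0, 19.0, 3.0, 0.0, -0.0, 0.5], [27.0, 19.0, 3.0, 0.0, -0.0, 0.5], [27.0, 19.0, 3.0, 0.0, -0.0, 0.5], [27.0, 19.0, 3.0, 0.0, -0.0, 0.5], [28.0, 19.0, 3.0, 0.0, -0.0, 0.5], [28.0, 18.0, 3.0, 0.0, -0.0, 0.5], [28.0, 18.0, 3.0, 0.0, -0.0, 0.5], [28.0, 18.0, 3.0, 0.0, -0.0, 0.5], [28.0, 18.0, 3.0, 0.0, -0.0, 0.5], [28.0, 17.0, 3.0, 0.0, -0.0, 0.5]]
```

View pics/s20.png

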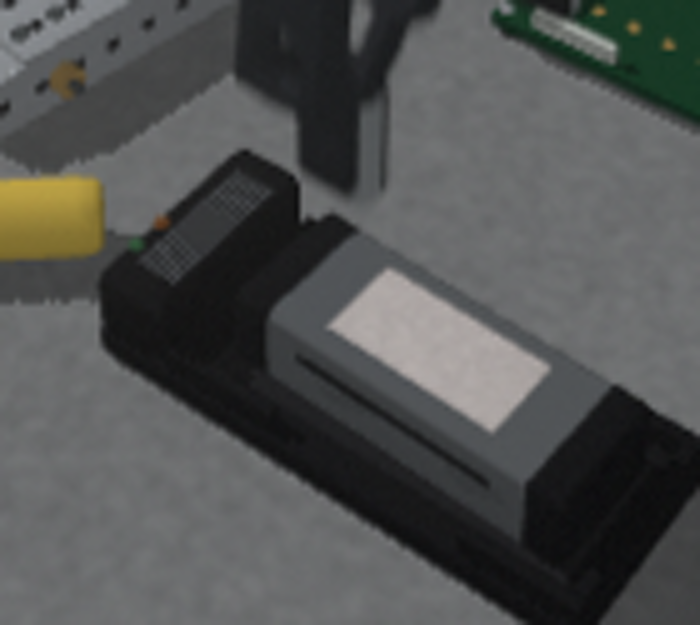

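View pics/t20.png

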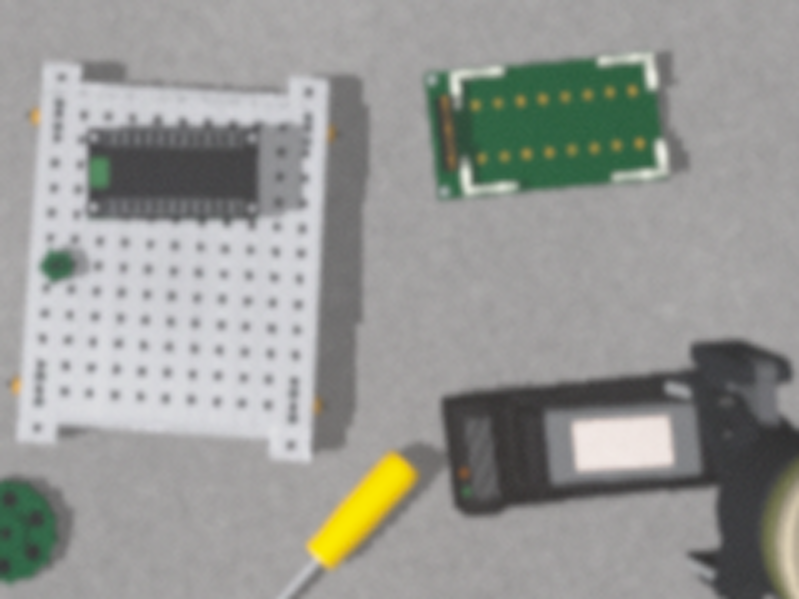

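{"method": "step_arm", "body": {
  "motion": [
    [18, 12, 0, 0, 0, 0.5],
    [27, 19, 3, 0, 0, 0.5],
    [27, 19, 3, 0, 0, 0.5],
    [27, 19, 3, 0, 0, 0.5],
    [28, 19, 3, 0, 0, 0.5],
    [28, 18, 3, 0, 0, 0.5],
    [28, 18, 3, 0, 0, 0.5],
    [28, 18, 3, 0, 0, 0.5],
    [28, 18, 3, 0, 0, 0.5],
    [22, 14, 3, 0, 0, 0.5],
    [0, 0, 0, 0, 0, 0]
  ]
}}

```text
clock: 27.52
position: [0.5645, -0.0255, 0.1051]
ee_rot: [0.701, 0.713, 0.002, 0.002]
ft_force: [-0.6, -0.1, -0.3]
grip_width: 0.992
```

```bash
python3 plan.py .568 -.0164 .06 1.4 36 7
```

```text
at [ 0.5645 -0.0255  0.1051] dist mm 46.1 w [ 0.3109 -0.0549 -0.3923] rows 2 clock 27.52 grip 0.992 F [-0.558  -0.0684 -0.3028]
[[4.0, 2.0, 23.0, 0.2, -0.0, -0.2], [4.0, 2.0, 23.0, 0.2, -0.0, -0.2]]
```

{"method": "step_arm", "body": {
  "motion": [
    [5, 2, 15, 0.2, 0, -0.2],
    [4, 2, 22, 0.2, 0, -0.2],
    [0, 0, 20, 0, 0, 0],
    [0, 0, 14, 0, 0, 0],
    [0, 0, 4, 0, 0, 0],
    [0, 0, 0, 0, 0, 0]
  ]
}}

```text
clock: 28.28
position: [0.566, -0.019, 0.0231]
ee_rot: [0.7, 0.715, -0.002, -0.002]
ft_force: [-0.2, -0.1, 0.1]
grip_width: 0.992
```

```bash
python3 plan.py .568 -.0164 .028 1.4 36 7
python3 - <<'E'
from h import *
s=manip.camera("side")
crop(s,"s21.png",170,170,330,300,5)
E
```

```text
at [ 0.566  -0.019   0.0231] dist mm 5.9 w [-0.3341  0.0187 -0.1834] rows 1 clock 28.27 grip 0.992 F [-0.1902 -0.0841  0.1048]
[[3.0, 2.0, -5.0, -0.3, 0.0, -0.2]]
```

View pics/s21.png

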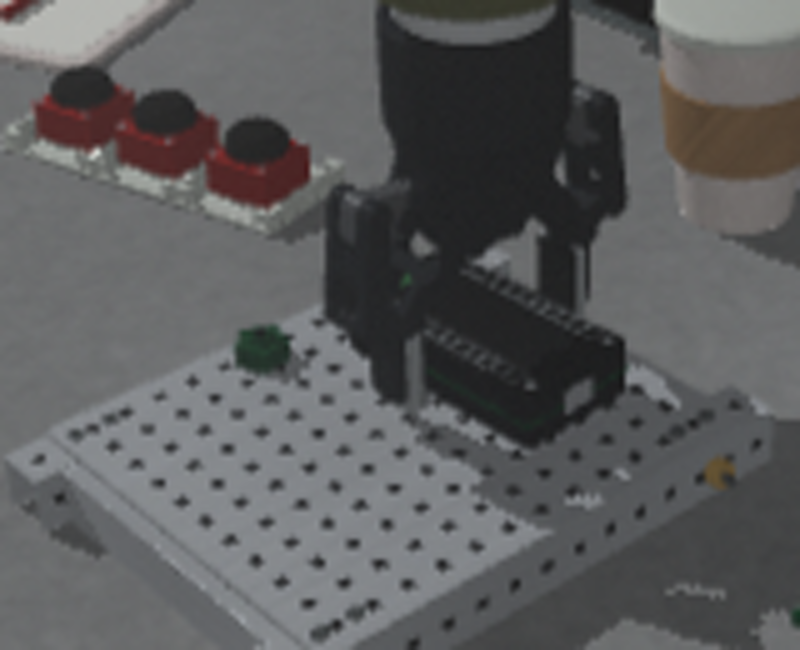

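Raise 6 mm, then close.

{"method": "step_arm", "body": {
  "motion": [
    [3, 2, -6, -0.3, 0, -0.2],
    [0, 0, 0, 0, 0, 0]
  ]
}}

```text
clock: 28.58
position: [0.5692, -0.0156, 0.0309]
ee_rot: [0.698, 0.716, 0.001, 0.001]
ft_force: [0.5, 0.4, 0.3]
grip_width: 0.997
```

{"method": "step_arm", "body": {
  "motion": [
    [0, 0, 0, 0, 0, 0],
    [0, 0, 0, 0, 0, 0],
    [0, 0, 0, 0, 0, 0],
    [0, 0, 0, 0, 0, 0],
    [0, 0, 0, 0, 0, 0]
  ],
  "jaw": 48,
  "force": 50
}}

```text
clock: 29.2
position: [0.5695, -0.0154, 0.0318]
ee_rot: [0.698, 0.716, 0.001, 0.001]
ft_force: [0.1, 0.1, 0.5]
grip_width: 0.664
```

{"method": "step_arm", "body": {
  "motion": [
    [0, 0, -5, 0, 0, 0],
    [0, 0, -12, 0, 0, 0],
    [0, 0, -20, 0, 0, 0],
    [0, 0, -20, 0, 0, 0]
  ]
}}

```text
clock: 29.7
position: [0.5681, -0.0157, 0.0904]
ee_rot: [0.698, 0.716, 0.0, 0.0]
ft_force: [1.2, 0.1, -1.2]
grip_width: 0.664
```

```bash
python3 plan.py .6092 -.2725 .075 7 34 7
python3 - <<'E'
from h import *
s=manip.camera("side")
crop(s,"s22.png",170,150,330,280,5)
E
```

```text
at [ 0.5681 -0.0157  0.0904] dist mm 260.5 w [ 0.0104  0.0074 -5.5746] rows 8 clock 29.70 grip 0.664 F [ 1.2499  0.1446 -1.2318]
[[-32.0, 4.0, 2.0, 0.0, 0.0, -0.7], [-32.0, 4.0, 2.0, 0.0, 0.0, -0.7], [-32.0, 4.0, 2.0, 0.0, 0.0, -0.7], [-32.0, 3.0, 2.0, 0.0, 0.0, -0.7], [-32.0, 3.0, 2.0, 0.0, 0.0, -0.7], [-32.0, 2.0, 2.0, 0.0, 0.0, -0.7], [-32.0, 2.0, 2.0, 0.0, 0.0, -0.7], [-32.0, 2.0, 2.0, 0.0, 0.0, -0.7]]
```

View pics/s22.png

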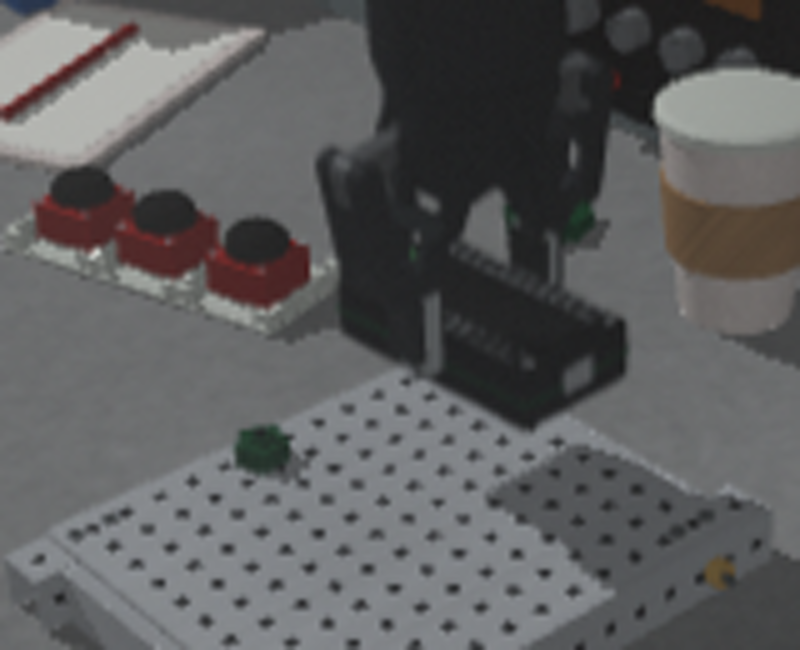

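{"method": "step_arm", "body": {
  "motion": [
    [-20, 3, 0, 0, 0, -0.7],
    [-32, 4, 0, 0, 0, -0.7],
    [-32, 4, 0, 0, 0, -0.7],
    [-32, 3, 0, 0, 0, -0.7],
    [-32, 3, 0, 0, 0, -0.7],
    [-32, 2, 0, 0, 0, -0.7],
    [-32, 2, 0, 0, 0, -0.7],
    [-28, 2, 0, 0, 0, -0.6],
    [-10, 1, 0, 0, 0, 0],
    [0, 0, 0, 0, 0, 0]
  ]
}}

```text
clock: 31.0
position: [0.6141, -0.2688, 0.0951]
ee_rot: [0.661, 0.751, 0.003, 0.002]
ft_force: [-0.6, 1.0, -1.6]
grip_width: 0.669
```

```bash
python3 plan.py .6092 -.2725 .04 7 34 7
python3 - <<'E'
from h import *
s=manip.camera("side")
crop(s,"s23.png",300,220,450,340,5)
t=manip.camera("top")
crop(t,"t23.png",340,145,480,255,5)
E
```

```text
at [ 0.6141 -0.2688  0.0951] dist mm 55.4 w [ 0.4138 -0.0714  0.2861] rows 2 clock 31.00 grip 0.669 F [-0.6251  0.9852 -1.6116]
[[-2.0, -3.0, 28.0, 0.2, -0.0, 0.1], [-2.0, -3.0, 28.0, 0.2, -0.0, 0.1]]
```

View pics/s23.png

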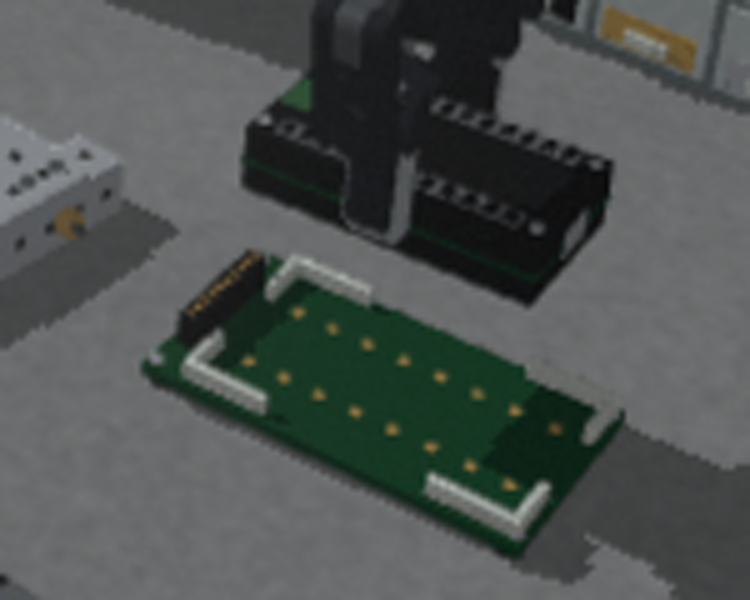

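View pics/t23.png

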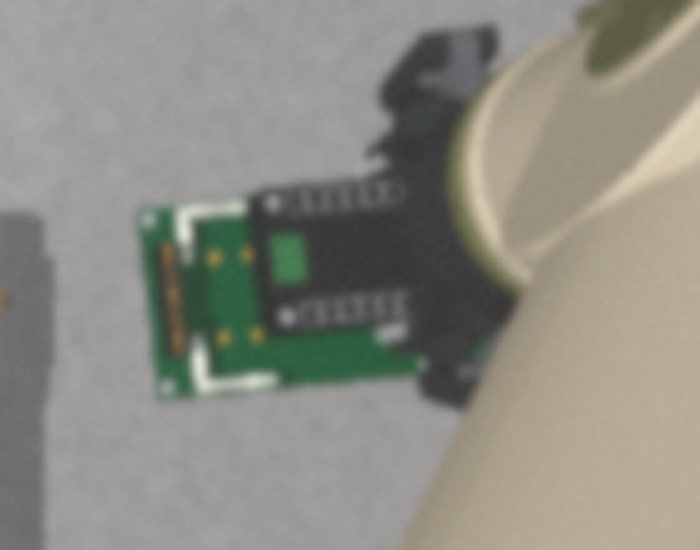

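```bash
python3 - <<'E'
from h import *
np.set_printoptions(precision=4,suppress=True)
f=lambda u,v:(340+(u+.5)/5-.5,145+(v+.5)/5-.5)
P=plane("top",*f(250,187),.119);Q=plane("top",*f(268,334),.119);a=np.arctan2((P-Q)[1],(P-Q)[0])
print(np.linalg.norm(P-Q),np.degrees(a),(P+Q)/2+.055*np.array([np.sin(.122),-np.cos(.122),0]))
g=lambda u,v:(300+(u+.5)/5-.5,220+(v+.5)/5-.5)
c=[plane("side",*g(*q),.018) for q in((292,257),(182,358),(521,523),(622,405))];print(np.array(c),np.mean(c,0))
E
```

```text
0.05809388009486009 6.93741414496016 [ 0.6138 -0.2655  0.119 ]
[[ 0.6399 -0.2021  0.018 ]
 [ 0.5632 -0.2106  0.018 ]
 [ 0.5785 -0.3442  0.018 ]
 [ 0.6543 -0.3372  0.018 ]] [ 0.609  -0.2735  0.018 ]
```

{"method": "step_arm", "body": {
  "motion": [
    [-3, -3, 20, 0.3, 0, 0.2],
    [-1, -3, 25, 0.1, 0, 0],
    [0, 0, 8, 0, 0, 0],
    [0, 0, 0, 0, 0, 0]
  ]
}}

```text
clock: 31.6
position: [0.6089, -0.2679, 0.0378]
ee_rot: [0.66, 0.751, 0.001, -0.002]
ft_force: [-0.2, -0.3, -0.8]
grip_width: 0.666
```

```bash
python3 plan.py .6092 -.2725 .015 7 34 7
python3 - <<'E'
from h import *
s=manip.camera("side")
crop(s,"s24.png",300,220,450,340,5)
t=manip.camera("top")
crop(t,"t24.png",340,145,480,255,5)
E
```

```text
at [ 0.6089 -0.2679  0.0378] dist mm 23.3 w [-0.0708 -0.2549  0.3931] rows 1 clock 31.60 grip 0.666 F [-0.1847 -0.2672 -0.8263]
[[-5.0, -0.0, 23.0, -0.1, -0.3, 0.4]]
```

View pics/s24.png

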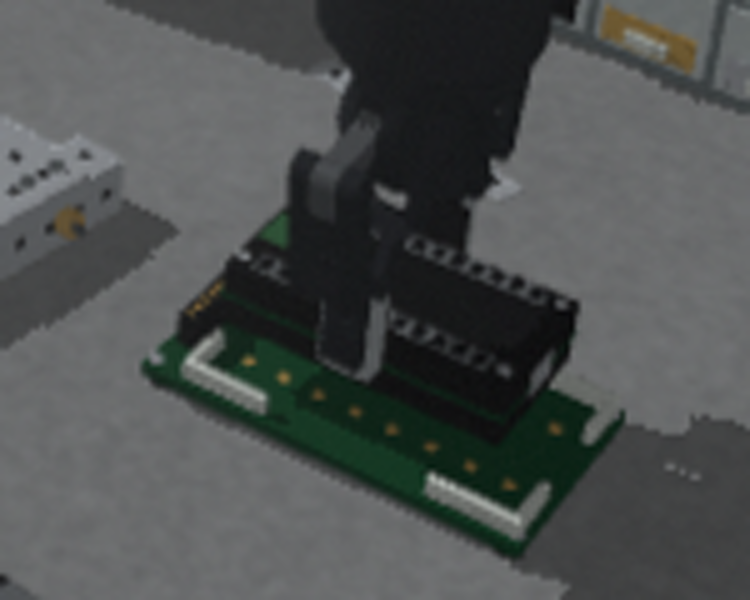

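View pics/t24.png

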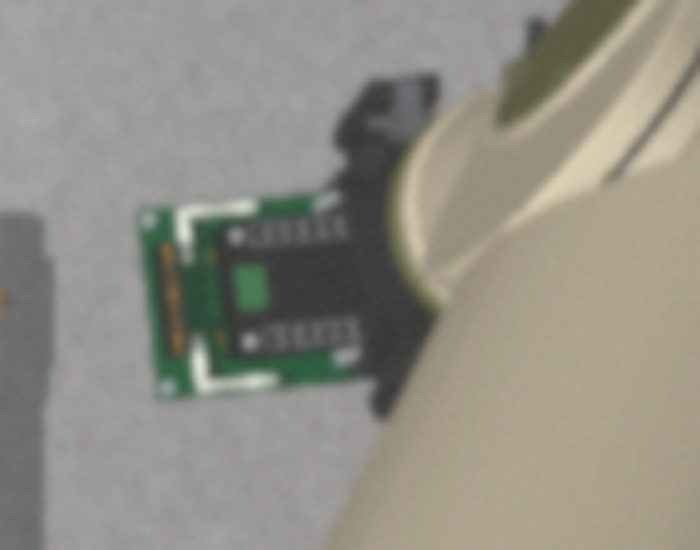

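{"method": "step_arm", "body": {
  "motion": [
    [-7, 0, 4, 0, -0.2, 0.4],
    [0, 0, 7, 0, 0, 0],
    [0, 0, 6, 0, 0, 0],
    [0, 0, 0, 0, 0, 0]
  ]
}}

```text
clock: 32.2
position: [0.6112, -0.2763, 0.022]
ee_rot: [0.663, 0.749, 0.0, 0.001]
ft_force: [0.3, -0.3, -1.0]
grip_width: 0.669
```

```bash
python3 plan.py .6092 -.275 .014 7 34 7
python3 - <<'E'
from h import *
s=manip.camera("side")
crop(s,"s25.png",300,220,450,340,5)
t=manip.camera("top")
crop(t,"t25.png",340,145,480,255,5)
E
```

```text
at [ 0.6112 -0.2763  0.022 ] dist mm 8.4 w [ 0.1198  0.0562 -0.0536] rows 1 clock 32.20 grip 0.669 F [ 0.3189 -0.3161 -0.9898]
[[2.0, -2.0, 8.0, 0.1, 0.1, -0.1]]
```

View pics/s25.png

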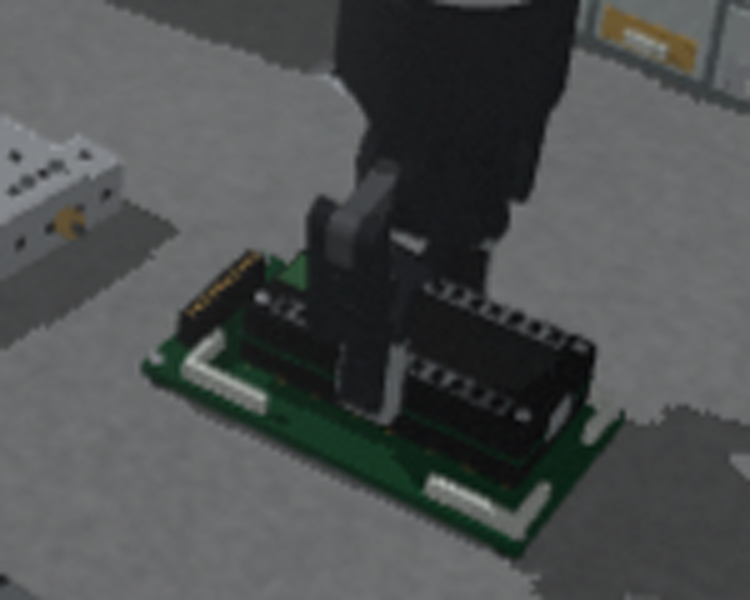

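View pics/t25.png

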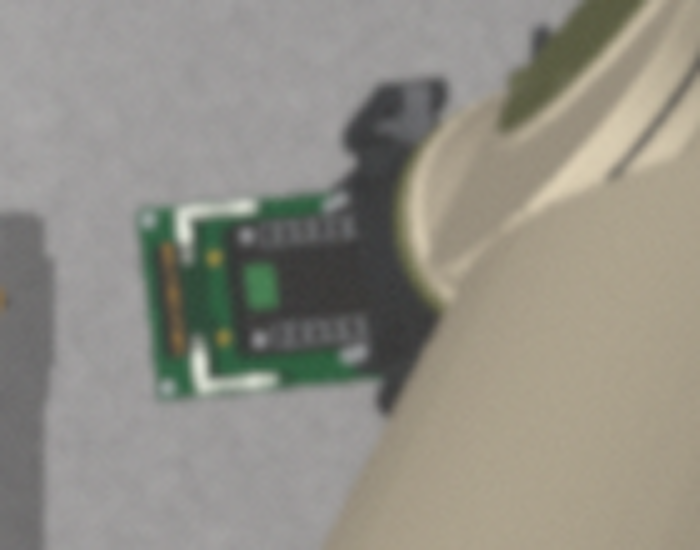

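```bash
python3 - <<'E'
from h import *
np.set_printoptions(precision=4,suppress=True)
f=lambda u,v:(340+(u+.5)/5-.5,145+(v+.5)/5-.5)
P=plane("top",*f(232,221),.046);Q=plane("top",*f(248,355),.046);a=np.arctan2((P-Q)[1],(P-Q)[0])
print(np.linalg.norm(P-Q),np.degrees(a),(P+Q)/2+.055*np.array([np.sin(.122),-np.cos(.122),0]))
E
```

```text
0.05796196188155851 6.831989262700999 [ 0.6113 -0.276   0.046 ]
```

{"method": "step_arm", "body": {
  "motion": [
    [3, -2, 3, 0.1, 0, 0],
    [0, 0, 3, 0, 0, 0],
    [0, 0, 0, 0, 0, 0]
  ]
}}

```text
clock: 32.67
position: [0.6092, -0.2733, 0.0166]
ee_rot: [0.663, 0.749, 0.0, 0.001]
ft_force: [0.4, -0.0, -2.1]
grip_width: 0.671
```

{"method": "step_arm", "body": {
  "motion": [
    [0, 0, 1.5, 0, 0, 0],
    [0, 0, 0, 0, 0, 0]
  ]
}}

```text
clock: 32.92
position: [0.6093, -0.2733, 0.0151]
ee_rot: [0.663, 0.749, 0.0, 0.001]
ft_force: [-0.3, 0.5, -2.1]
grip_width: 0.67
```

{"method": "step_arm", "body": {
  "motion": [
    [0, 0, 1.5, 0, 0, 0],
    [0, 0, 0, 0, 0, 0]
  ]
}}

```text
clock: 33.17
position: [0.6096, -0.2734, 0.014]
ee_rot: [0.663, 0.749, 0.0, 0.001]
ft_force: [-0.2, -0.3, -0.3]
grip_width: 0.665
```

{"method": "step_arm", "body": {
  "motion": [
    [0, 0, 1.2, 0, 0, 0],
    [0, 0, 0, 0, 0, 0]
  ]
}}

```text
clock: 33.42
position: [0.6097, -0.2735, 0.014]
ee_rot: [0.663, 0.749, 0.001, 0.001]
ft_force: [0.4, 0.4, -1.7]
grip_width: 0.67
```

{"method": "step_arm", "body": {
  "motion": [
    [0, 0, 1, 0, 0, 0],
    [0, 0, 0, 0, 0, 0]
  ]
}}

```text
clock: 33.67
position: [0.6098, -0.2736, 0.0139]
ee_rot: [0.663, 0.749, 0.001, 0.001]
ft_force: [-1.1, 1.1, -1.6]
grip_width: 0.667
```

Stopped on the floor (z 0.014 as predicted). Release and rise.

{"method": "step_arm", "body": {
  "motion": [
    [0, 0, 0, 0, 0, 0],
    [0, 0, 0, 0, 0, 0],
    [0, 0, 0, 0, 0, 0],
    [0, 0, 0, 0, 0, 0]
  ],
  "jaw": 82
}}

```text
clock: 34.17
position: [0.61, -0.2738, 0.0135]
ee_rot: [0.663, 0.749, 0.001, 0.002]
ft_force: [-0.5, -0.3, 0.0]
grip_width: 0.963
```

{"method": "step_arm", "body": {
  "motion": [
    [0, 0, -10, 0, 0, 0],
    [0, 0, -30, 0, 0, 0],
    [0, 0, -40, 0, 0, 0],
    [0, 0, -40, 0, 0, 0],
    [20, -30, -20, 0, 0, 0],
    [40, -40, 0, 0, 0, 0],
    [40, -40, 0, 0, 0, 0],
    [40, -40, 0, 0, 0, 0],
    [40, -20, 0, 0, 0, 0],
    [40, 0, 0, 0, 0, 0],
    [0, 0, 0, 0, 0, 0]
  ]
}}

```text
clock: 35.55
position: [0.4093, -0.0723, 0.1623]
ee_rot: [0.663, 0.748, 0.004, 0.005]
ft_force: [0.6, -0.2, -1.0]
grip_width: 0.959
```

```bash
python3 - <<'E'
from h import *
print(manip.get_obs()["position"],manip.get_obs()["clock"])
s=manip.camera("side");t=manip.camera("top")
cv2.imwrite("pics/sF.png",s);cv2.imwrite("pics/tF.png",t)
crop(t,"t_L.png",110,165,260,325,5);crop(t,"t_R.png",355,165,485,345,4.4 if False else 3.3)
crop(s,"s_R.png",240,260,440,415,3.8);
E
```

```text
[ 0.40932392 -0.07233626  0.1623152 ] 35.55
```

View pics/sF.png

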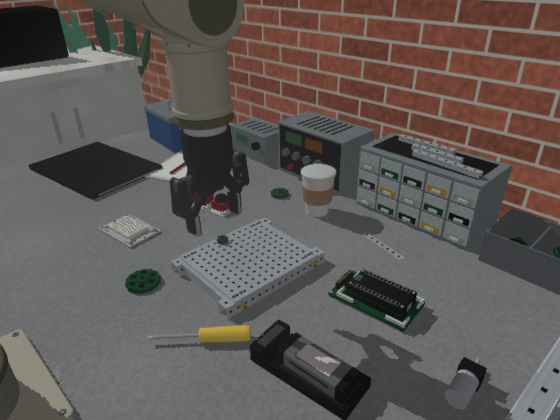

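View pics/s_R.png

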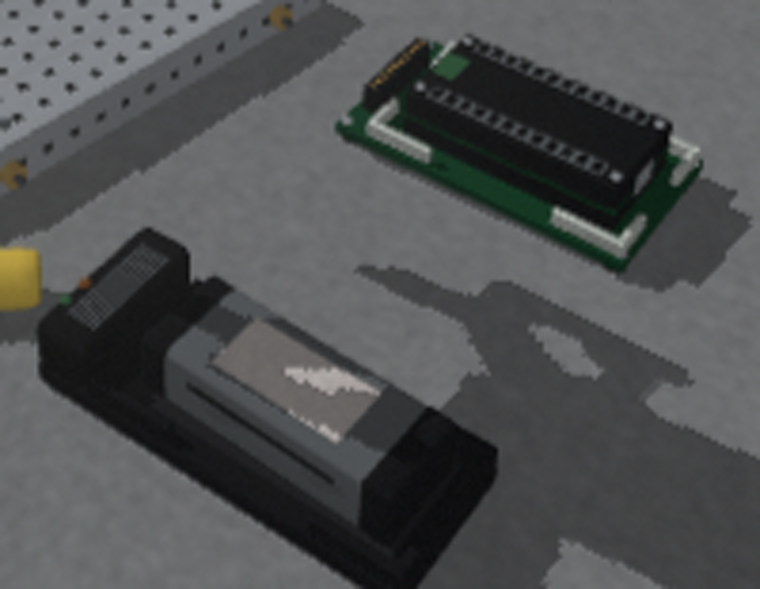

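View pics/t_R.png

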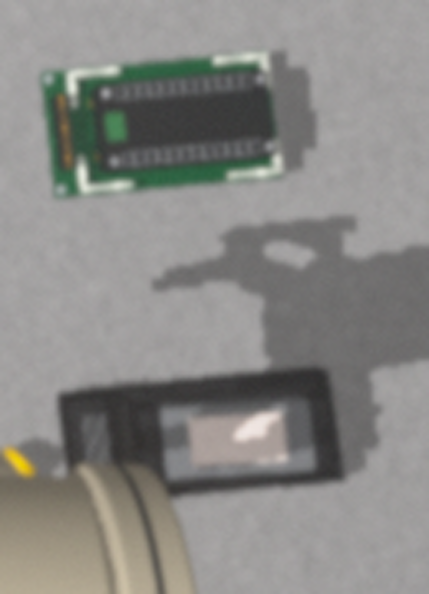

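View pics/t_L.png

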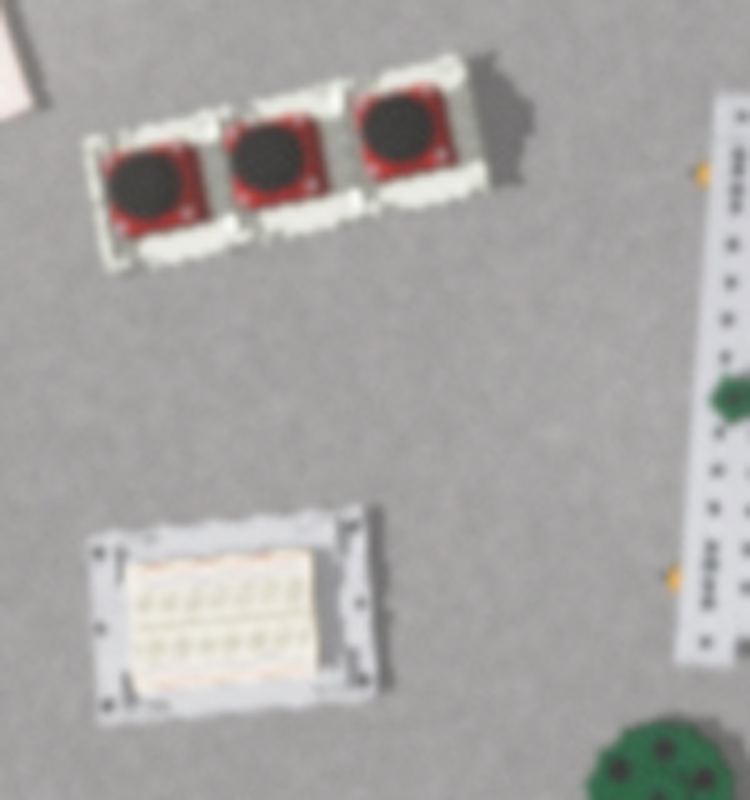

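```bash
python3 - <<'E'
from m import *
L=lambda u,v:(110+(u+.5)/5-.5,165+(v+.5)/5-.5)
Rr=lambda u,v:(355+(u+.5)/3.3-.5,165+(v+.5)/3.3-.5)
quad("bread",L,[(127,565),(308,549),(317,677),(140,693)],.0155)
quad("carrier",L,[(90,537),(367,505),(380,690),(100,724)],.006)
print("rack caps",[plane("top",*L(*q),.033) for q in((145,184),(268,156),(399,127))])
quad("contr",Rr,[(97,86),(265,71),(275,148),(108,168)],.038)
quad("dock",Rr,[(68,74),(264,54),(280,174),(82,192)],.018)
P=plane("top",*Rr(160,408),.040);Q=plane("top",*Rr(167,482),.040);S=plane("top",*Rr(312,397),.04);T=plane("top",*Rr(317,470),.04)
print("batt gray mid",(P+Q+S+T)/4)
# flatness / height: triangulate controller and battery label points
SBt=SB
print("contr top corners",tri(Rr(265,71),SB(668,125)),tri(Rr(108,168),SB(413,88)))
E
```

```text
bread [0.4022 0.2835 0.0155] len y 81.6 79.2 x 56.5 56.1 mm yaw of x: from y 6.8 from x 8.5
carrier [0.4044 0.2821 0.006 ] len y 126.6 126.9 x 83.0 82.0 mm yaw of x: from y 8.5 from x 7.0
rack caps [array([0.5942, 0.3238, 0.033 ]), array([0.608 , 0.2693, 0.033 ]), array([0.6224, 0.2113, 0.033 ])]
contr [ 0.6105 -0.2735  0.038 ] len y 109.7 108.8 x 54.3 50.8 mm yaw of x: from y 7.5 from x 7.2
dock [ 0.6093 -0.2711  0.018 ] len y 131.5 131.4 x 79.9 81.1 mm yaw of x: from y 7.0 from x 6.9
batt gray mid [ 0.4055 -0.3053  0.04  ]
contr top corners (array([ 0.6427, -0.3248,  0.0364]), np.float64(0.0012762283300097675)) (array([ 0.5776, -0.2243,  0.037 ]), np.float64(0.002996364521962125))
```

All four sit within about 3 mm of their centres and the arm is clear, so I am handing in.

```bash
python3 - <<'E'
from workcell import manip
print(manip.hand_in())
E
```

```text
the job is handed in; nothing more can be done
None
```

I took the stack apart and put all four parts away: bumper switch, then breadboard, battery pack and controller. I handed in at about 36 s of the 106 s allowed; the hand-in reported no verdict.

- **Position:** The final pictures put every part about 1–3 mm from its place's centre, against a limit of 13 mm. All four lie inside the corner guides.
- **Height:** I lowered the breadboard, battery and controller until the arm stopped descending. For the bumper I could not clearly feel the floor, so I opened the fingers at its expected floor height. I only measured the controller's height afterwards: its top came out at 36–37 mm against an expected 38 mm. For the other three, the side pictures show them flat and seated.
- **Other checks:** The cup is upright and the arm ended well clear of all parts.
- **Largest force:** While pressing the battery down, the wrist briefly read 22 N upward. I let that go before opening the fingers.
- **Disagreement:** One early picture put the held battery about 6 mm from the tool centre. A second look, lower down, put it within 1 mm, and I used that one.

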